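# Set the bench timer and hang it on its peg

### The arm

A 6-joint arm with a two-finger parallel gripper is mounted at the origin on the work surface. World frame = base frame: x ahead of the robot, y to its left, z up, the work surface at z = 0. Lengths are in mm, angles in rad, forces in N, time in s.
With the tool pointing down it reaches from about 275 to 750 mm from the base axis. Payload 10.2 kg.
Tool frame: the origin (TCP) lies at the very end of the fingers, on their centre line; the grasp point (between the pads) lies 19 mm behind it; z points along the fingers, y is the direction in which the jaws open and shut (so a half turn about z gives the same grasp; the last joint's range is limited). The gripper opens to 88 mm and grips with 3 to 60 N. Pads are 18 mm wide; open, the fingers measure 123 mm over their backs; the gripper's body (75 mm by 187 mm) begins 45 mm behind the grasp point.
Start: joints at [-1.549, 0.313, 1.498, -0, 1.331, -0.223], TCP at [127.227, -509.357, 238.72] pointing down, gripper open.
Joint ranges: [-2.94, 2.94], [-0.97, 2.17], [0.19, 2.56], [-1.23, 4.37], [0.02, 3.11], [-2.88, 2.88]. Speed limits (rad/s): [2.39, 2.39, 3.01, 3.14, 3.14, 3.14].

### API

Orientations are given as a rotation vector (axis times angle).
In Python, from station import manip gives the robot as it stands. The module is installed in compiled form; this text tells all that it offers.
- The arm moves only by the shell command python3 -m pendant 'ROWS' [FORCE]. ROWS is JSON, a list of rows, each a list of 3 entries, a list of its own where there are three numbers: the shift along the tool's x, y, z in m, then the turn, a rotation vector about the tool's x, y, z in units of 5 degrees (1.0 is 5 degrees), then the finger opening in m, from 0 to 0.0881. In form: [[[dx, dy, dz], [wx, wy, wz], claw], ...]. A call has 1 to 5 rows; each row shifts and turns the commanded pose from where the row before left it, along the tool's axes as they then stand; what a row does not reach is not made up. A row lasts 1/12 s, in which the tool goes at most 41.7 mm and 7.16 degrees, less where a joint would pass 70% of its speed; a pose out of reach is approached as far as the arm can. A call is refused whole if a number of a shift passes 0.0417 or a number of a turn 1, either way. A call with a gripper value outside its range is refused whole. The fingers move at their own pace and stop on an object; FORCE is the grip in N (left out, the last holds). Time passes only in rows, so rows that do not move let the fingers close. It gives the time, the measured TCP pose, the force and the opening at its end, in the units of the state.
- manip.state(): the state, without advancing time (a new reading comes with each control period).
- manip.get_image(name): name is "side" or "top" or "wrist"; returns a dict with "pixels" (480x640x3 uint8, red, green, blue), "mtx" (3x3 intrinsics, pixels), "R" (3x3) and "t" (3): a world point X has camera coordinates R X + t. Camera axes: x right, y down, z forward; pixel columns grow to the right and rows downward; lengths in mm; the calibration is good to about 2 mm. A picture is of the moment at which its call begins. There is no depth.
- manip.job_done(): hands the job in, once; it reports no verdict.
Trained networks look in a picture, given as the dict that the camera call returned (one of the last four; its "shot" number tells which), for a name from the list of things; names that differ only in an ending like _2 or _b are one class to them, and where a whole thing is asked for, a point or a joint stands for the part that bears it (a point fixed in the world has none). Each returns a list of dicts, best first, with "confidence" (0 to 1); they miss things now and then, are a little off and sometimes report something else, mostly with a low value. They report only what shows in the picture. A call takes as long as a camera call. They do not tell look-alikes from the thing itself.
- manip.search_frame(picture, label): "uv" ([column, row] in pixels, amid what is visible of it).
- manip.outline_of(picture, label): "region" (480x640 bool, what is visible of it) and "uv" ([column, row] in pixels, amid what is visible of it).
The state is a dict: "time": time; "qpos": joint angles; "qvel": joint speeds; "tau": joint torques, N m; "position": TCP position; "ee_rot": TCP orientation; "wrist_force": force on the tool from outside, world axes, zero at the start; "moment": the same for the moment, N m; "opening": finger opening in mm.
Only numpy, scipy, OpenCV 4.12 (cv2) and the standard library are available. Lean on these libraries where they do the work, as an engineer would, in place of code of your own. Each camera call takes 0.05 s, during which the arm holds its last target.

### The job

Take the yellow timer out of the storage rack and stand it fully down in the green bench cradle, and there turn its dial clockwise to the sixth click from the zero stop (the red dot), so that it rests in that click. Then take the timer by its case and hang it by its eye on the peg of the stand, upright, with its back against the post, and leave it hanging. Leave the other timers and everything else on the bench where they are.

Things in the scene. Friction and masses are not known exactly. Their poses are not given: they have to be found in the camera images.
- timer_mid (a point): Yellow timer, loose, about 0.3 kg: case 62 mm deep (own x) x 46 wide (y) x 70 high; eye plate flush with the back, 25 mm above the case top. Point: centre of the case, 35 mm below its top. -x is its front, z up. It starts upright in one bay of the rack, front to the rack's front (-x); no room for fingers at its left and right there, but front and back are free.
- timer_eye (a point): Centre of the yellow timer's eye: a 15 mm hole along own x through a steel plate 5 mm thick, 28 mm wide; 28.5 mm behind (+x) and 47.5 mm above the centre of the case. The timer's back face is 2.5 mm further back.
- dial_grip (a point): On the axis of the yellow timer's dial, 12 mm above the case top; 14 mm in front (-x) of the case centre, axis vertical. Black 25 mm disc, 6 mm high, with a bar grip 27 mm long, 12 mm thick, up to 22 mm above the case top. Own x lies along the bar; the white pointer is at its -x end. The eye plate stands 40 mm behind this axis.
- dial (a joint): Yellow timer's dial (rad): 0 at the zero stop, pointer to the timer's front; grows clockwise from above, 12 clicks of 24 degrees (0.4189 rad). The sixth, at 2.513 rad, has a red dot, the others small black dots. Up to 0.08 N m turns it past a click; let go, it falls into the nearer click. Starts between 0 and the third click, at times stuck half-way between two.
- cradle: Fixed green bench cradle with a rubber floor, 91 x 75 mm; origin at the centre of its underside. A pocket along its own x and y for the timer's 62 x 46 mm (2.5 mm room on every side, the upper lips flared), floor 6 mm above the bench, walls up to 29 mm above the bench. It keeps the timer from turning. Either way round will do.
- stand: Fixed hanging stand: 100 x 100 x 12 mm dark foot; origin at the centre of its underside. A flat aluminium post 10 mm thick (x), 36 mm wide (y), top at 158 mm, on the origin, its front face at own x = -5 mm; one peg sticks out of that face towards own -x.
- peg_root (a point): Centre of the peg where it leaves the post's front face, 150 mm above the bench. Hanging, the eye's centre lies about 4 mm below the peg's axis.
- peg_tip (a point): Centre of the round end of the steel peg: 7 mm thick, 26 mm from the root, rising 8 degrees towards the tip (the round end reaches 3.5 mm further).
- rack: Fixed storage rack, grey 78 x 176 mm floor 4 mm thick with four clear dividers 4 mm thick, 49 mm high, 56 mm apart along its own y; origin at the centre of its underside; bays open to the front (-x) and the back.
- timer_blue_mid (a point): Blue timer, same size, loose in another bay of the rack; centre of its case. To be left alone.
- timer_white_mid (a point): White timer, same size, loose in another bay of the rack; centre of its case. To be left alone.
- dropper_center (a point): Loose amber dropper bottle, 32 mm across, 65 mm high, bystander; point half-way up.
- slide_box: Loose blue and white box of slides, 82 x 52 x 26 mm, bystander; origin under its centre.
- petri: Loose pink culture dish, 96 mm across, 16 mm high, bystander; origin under its centre.
- pen: Loose black marker pen, 135 mm long, 13 mm thick, bystander; origin under its middle.
Mind the look-alikes: they are no part of the job. What is shaped like the stand but pink or purple is not meant.

How it is judged (in metres and radians):
On the way, in this order (a step that is already met when the one before it is completed fails the run):
1. the yellow timer stands fully down in the cradle (x of timer_mid in the frame of cradle between -0.006 and 0.006 m and y of timer_mid in the frame of cradle between -0.006 and 0.006 m and z of timer_mid in the frame of cradle between 0.036 and 0.045 m and angle between timer_mid's own z axis and vertical below 0.08 rad), for 0.2 s.
2. in the cradle, its dial stands at the sixth click (all of step 1 and value of joint dial between 2.383 and 2.643 rad), for 0.3 s.
At the end, for the whole second after the job is handed in: The yellow timer hangs by its eye on the peg: the eye's centre on the peg (within 7 mm sideways, between 10 mm below and 4 mm above the height of the peg's root), its back within 9 mm of the post, upright within 0.15 rad; its dial rests in the sixth click (within 0.13 rad of 2.513) (x of timer_eye in the frame of stand between -0.0165 and -0.003 m and y of timer_eye in the frame of stand between -0.007 and 0.007 m and z of timer_eye in the frame of stand between 0.14 and 0.154 m and angle between timer_mid's own z axis and vertical below 0.15 rad and value of joint dial between 2.383 and 2.643 rad); the robot touches nothing.
It fails at once if another timer, the dropper bottle, the slide box, the dish or the pen is moved more than 25 mm (distance of any of timer_blue_mid, timer_white_mid, dropper_center, slide_box, petri, pen from where it was at the start of the episode above 0.025 m).
It fails at once if the yellow timer is tipped over (angle between timer_mid's own z axis and vertical above 0.7 rad).
It also fails if it takes over 72 s, if anything falls off the work surface, if the arm or the gripper's body presses on something with over 40 N, if the wrist force passes 120 N, or if a joint passes its speed limit or range.

## Working session

There is one attempt and no reset: what is moved stays moved. The work goes in short steps, Python scripts to look and compute and a shell command to move; the robot and the scene stay as the last step left them, time stands still between calls to the robot, and variables do not carry over. Pictures are saved under pics/ and viewed, and the job is handed in when it is done.

```bash
ls; mkdir -p pics
cat > h.py <<'E'
import numpy as np, cv2
from scipy.spatial.transform import Rotation as Ro
from station import manip
def snap(n,f):
    p=manip.get_image(n); cv2.imwrite('pics/'+f,p['pixels'][:,:,::-1]); return p
def proj(p,X):
    X=np.atleast_2d(X); c=X@np.array(p['R']).T+np.array(p['t']); q=c@np.array(p['mtx']).T; return q[:,:2]/q[:,2:]
def ray(p,uv):
    R=np.array(p['R']);t=np.array(p['t']); d=np.linalg.inv(np.array(p['mtx']))@np.array([uv[0],uv[1],1.]); return -R.T@t, R.T@d
def onz(p,uv,z):
    o,d=ray(p,uv); return o+d*(z-o[2])/d[2]
def tri(obs):
    A=np.zeros((3,3));b=np.zeros(3)
    for p,uv in obs:
        o,d=ray(p,uv); d=d/np.linalg.norm(d); M=np.eye(3)-np.outer(d,d); A+=M;b+=M@o
    return np.linalg.solve(A,b)
E
python3 - <<'E'
from h import *
import pickle
P={}
for n in ['side','top','wrist']:
    p=snap(n,n+'0.png'); P[n]=p
    print(n,np.round(p['mtx'],1).tolist(),np.round(p['R'],3).tolist(),np.round(p['t'],1))
pickle.dump(P,open('p0.pkl','wb'))
s=manip.state();print({k:np.round(v,3) for k,v in s.items()})
E
```

```text
pics
side [[442.9, 0.0, 315.1], [0.0, 442.9, 230.9], [0.0, 0.0, 1.0]] [[0.986, -0.169, -0.009], [-0.1, -0.54, -0.835], [0.136, 0.824, -0.55]] [-516.3  142.5  851.1]
top [[471.8, 0.0, 317.5], [0.0, 471.8, 239.3], [0.0, 0.0, 1.0]] [[-0.026, -1.0, -0.002], [-0.978, 0.026, -0.209], [0.209, -0.003, -0.978]] [ 35.5 531.5 991.9]
wrist [[416.8, 0.0, 309.8], [0.0, 416.8, 230.4], [0.0, 0.0, 1.0]] [[0.243, -0.97, -0.002], [-0.932, -0.234, 0.276], [-0.268, -0.065, -0.961]] [-523.1  -38.9  388.1]
{'time': np.float64(0.15), 'qpos': array([-1.549,  0.313,  1.498, -0.   ,  1.331, -0.223]), 'qvel': array([ 0.001, -0.001, -0.003, -0.   , -0.002, -0.001]), 'tau': array([ 1.0000e-03, -4.0230e+01, -2.5232e+01,  6.9000e-02,  3.4000e-02,
       -0.0000e+00]), 'position': array([ 127.223, -509.171,  238.331]), 'ee_rot': array([-3.117, -0.383, -0.   ]), 'wrist_force': array([-0.133, -0.01 ,  1.252]), 'moment': array([-0.033, -0.086, -0.015]), 'opening': np.float64(87.944)}
```

View pics/side0.png

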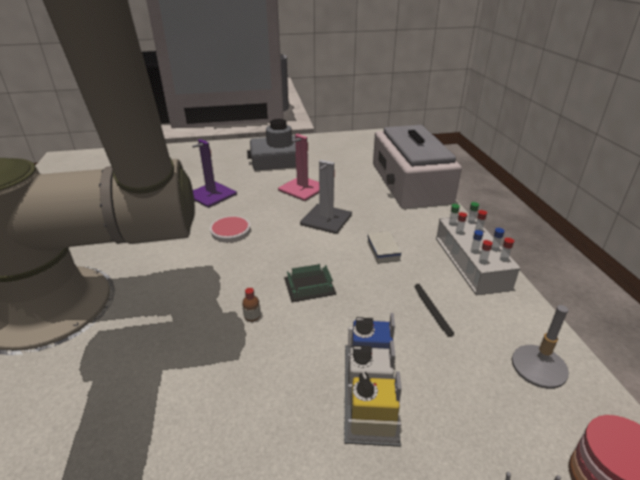

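View pics/top0.png

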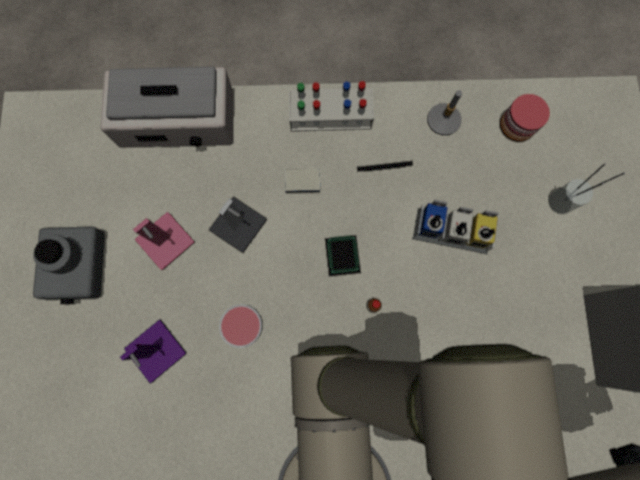

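View pics/wrist0.png

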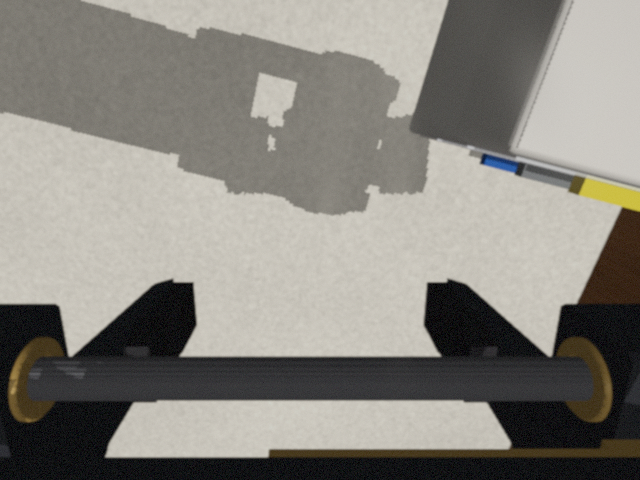

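The top view shows the rack at about (455,230) with the yellow timer at (485,228). The cradle is at (343,256) and the grey stand at (237,222). Next I'll localise them.

```bash
cat > loc.py <<'E'
from h import *
import pickle,sys
P={}
for n in ['top','side']:
    P[n]=manip.get_image(n)
names=['timer_mid','timer_eye','dial_grip','cradle','stand','peg_root','peg_tip','rack','timer_blue_mid','timer_white_mid','dropper_center','slide_box','petri','pen']
D={}
for k in names:
    for n in P:
        r=manip.search_frame(P[n],k)[:3]
        D[n,k]=r
        print(k,n,[(np.round(a['uv'],1).tolist(),round(a['confidence'],2)) for a in r])
    a,b=D['top',k],D['side',k]
    if a and b: print('   tri',np.round(tri([(P['top'],a[0]['uv']),(P['side'],b[0]['uv'])]),1))
E
python3 loc.py
```

```text
timer_mid top [([481.5, 229.7], 0.57)]
timer_mid side [([378.1, 396.3], 0.66)]
   tri [ 549.2 -345.8   54. ]
timer_eye top [([483.7, 230.0], 0.8)]
timer_eye side [([376.3, 400.1], 0.57)]
   tri [ 546.8 -350.7   53.4]
dial_grip top [([240.5, 222.8], 0.15)]
dial_grip side [([366.3, 386.7], 0.77)]
   tri [ 791.7  342.4 -862.2]
cradle top [([340.0, 255.3], 0.61), ([301.9, 178.6], 0.6)]
cradle side [([308.4, 280.6], 0.89)]
   tri [504.2 -29.5   9.4]
stand top [([164.1, 242.4], 0.98), ([236.7, 224.4], 0.64), ([157.4, 354.3], 0.58)]
stand side [([299.6, 181.7], 0.95), ([323.1, 212.2], 0.65), ([207.9, 189.2], 0.6)]
   tri [542.6 372.   26.2]
peg_root top [([239.7, 227.1], 0.89), ([156.5, 353.5], 0.86), ([159.1, 238.3], 0.64)]
peg_root side [([304.7, 175.4], 0.97), ([323.9, 211.4], 0.81)]
   tri [537.9 180.4 140.8]
peg_tip top [([237.7, 224.8], 0.84), ([162.5, 240.5], 0.81), ([154.8, 351.0], 0.78)]
peg_tip side [([301.2, 179.2], 0.84), ([365.2, 427.0], 0.75), ([206.9, 186.7], 0.69)]
   tri [537.7 185.9 131.2]
rack top [([437.7, 240.0], 0.7)]
rack side []
timer_blue_mid top [([432.4, 221.9], 0.69)]
timer_blue_mid side [([371.6, 332.8], 0.7)]
   tri [ 569.5 -236.1   60.4]
timer_white_mid top [([457.0, 226.6], 0.87)]
timer_white_mid side [([374.3, 361.9], 0.97)]
   tri [ 558.1 -290.7   58. ]
dropper_center top [([373.7, 304.7], 0.71)]
dropper_center side [([253.6, 304.9], 0.86), ([378.1, 397.5], 0.41)]
   tri [390.  -99.3  25.7]
slide_box top [([302.6, 180.0], 0.8), ([378.2, 165.5], 0.57), ([240.0, 326.8], 0.32)]
slide_box side [([383.4, 248.9], 0.73), ([363.3, 430.5], 0.23)]
   tri [688.1  53.3   6.1]
petri top [([239.4, 325.7], 0.81), ([237.1, 221.7], 0.41)]
petri side [([229.4, 228.3], 0.97)]
   tri [349.7 201.7   5.7]
pen top [([378.8, 164.3], 0.91)]
pen side [([437.2, 309.2], 0.58)]
   tri [ 734.  -134.3  -10.8]
```

Run:
```python
import cv2
a=cv2.imread('pics/top0.png'); cv2.imwrite('pics/t_rack.png',cv2.resize(a[185:265,395:515],None,fx=6.6,fy=6.6,interpolation=cv2.INTER_CUBIC))
cv2.imwrite('pics/t_cr.png',cv2.resize(a[180:290,200:370],None,fx=4.7,fy=4.7,interpolation=cv2.INTER_CUBIC))
a=cv2.imread('pics/side0.png'); cv2.imwrite('pics/s_rack.png',cv2.resize(a[310:450,320:460],None,fx=4.2,fy=4.2,interpolation=cv2.INTER_CUBIC))
```

```text
(no output)
```

View pics/t_rack.png

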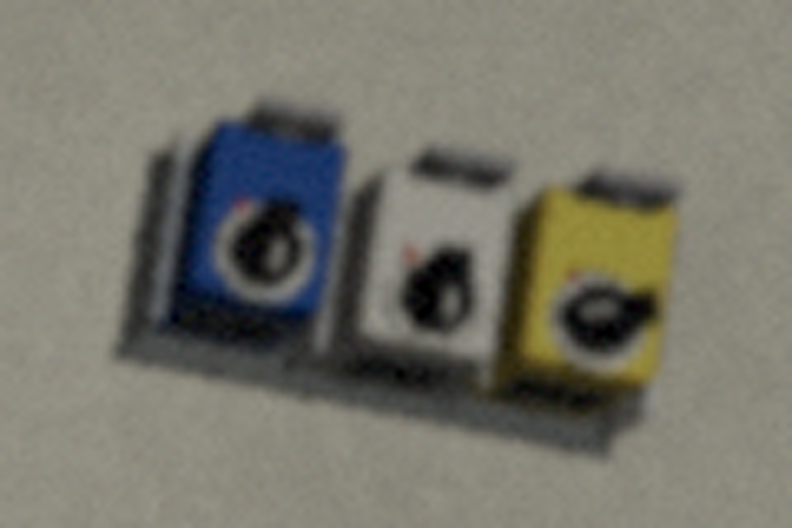

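View pics/t_cr.png

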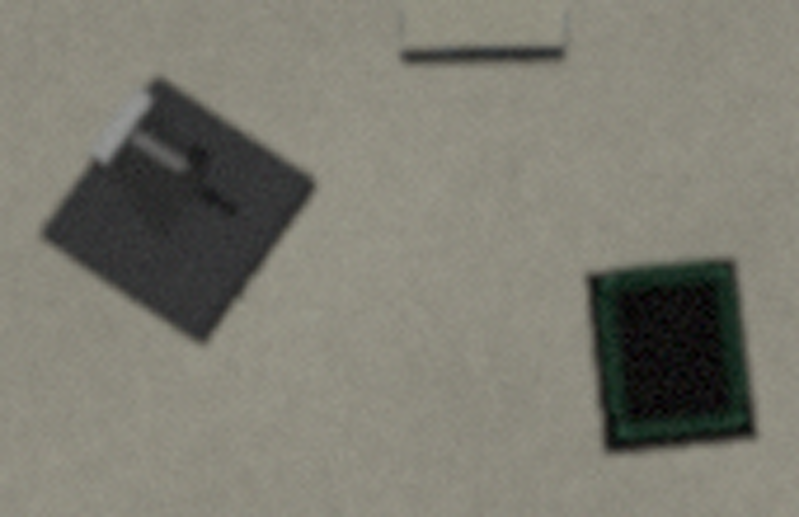

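View pics/s_rack.png

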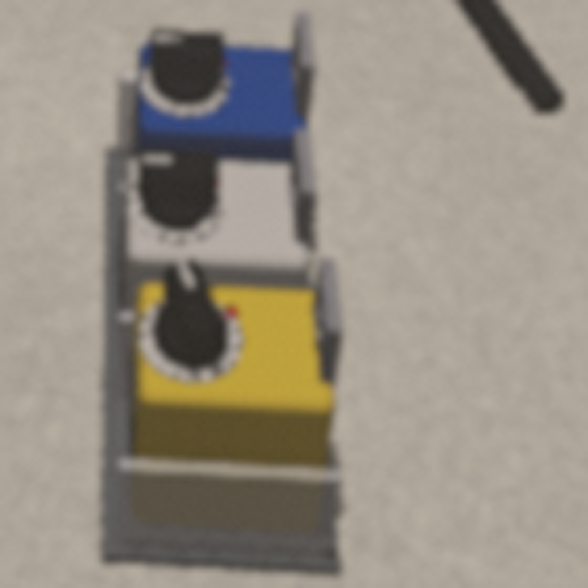

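Run:
```python
from h import *
import pickle
P=pickle.load(open('p0.pkl','rb')); s=manip.state()
T=Ro.from_rotvec(s['ee_rot']).as_matrix()
for n in P:
    p=P[n]; c=-np.array(p['R']).T@np.array(p['t']); print(n,'cam',c.round(1))
p=P['wrist'];c=-np.array(p['R']).T@np.array(p['t']); print('tool axes',T.round(3).tolist()); print('cam in tool',(T.T@(c-s['position'])).round(1)); print('cam axes in tool',(T.T@np.array(p['R']).T).round(3).tolist())
print('fingertips in img', proj(p,s['position']),proj(p,s['position']+T@np.array([0,0,-19])))
# refine corners: stand foot, cradle, rack via top image (pixel in crops)
top=P['top']
def crop(uv,o,f): return (np.array(uv)+0.5)/f-0.5+np.array(o)
print('stand foot z~12')
F=[crop(u,(200,180),4.7) for u in [(157,77),(315,185),(205,345),(42,235)]]
X=np.array([onz(top,f,12) for f in F]); print(X.round(1), X.mean(0).round(1)); e=np.roll(X,-1,0)-X; print(np.linalg.norm(e,axis=1), np.degrees(np.arctan2(e[:,1],e[:,0])))
print('cradle top z 29')
F=[crop(u,(200,180),4.7) for u in [(587,272),(735,262),(754,436),(606,450)]]
for z in (0,29):
    X=np.array([onz(top,f,z) for f in F]); print(X.round(1), X.mean(0).round(1)); e=np.roll(X,-1,0)-X; print(np.linalg.norm(e,axis=1), np.degrees(np.arctan2(e[:,1],e[:,0])))
print('yellow top z 74')
F=[crop(u,(395,185),6.6) for u in [(550,188),(678,207),(655,385),(522,370)]]
X=np.array([onz(top,f,74) for f in F]); print(X.round(1), X.mean(0).round(1)); e=np.roll(X,-1,0)-X; print(np.linalg.norm(e,axis=1), np.degrees(np.arctan2(e[:,1],e[:,0])))
```

```text
side cam [ 406.9 -711.7  582.3]
top cam [ 313.6   25.2 1081. ]
wrist cam [ 195.1 -491.2  382.8]
tool axes [[0.97, 0.242, -0.0], [0.242, -0.97, -0.0], [-0.0, -0.0, -1.0]]
cam in tool [  70.2   -1.2 -144. ]
cam axes in tool [[0.001, -0.961, -0.276], [1.0, 0.001, -0.002], [0.002, -0.276, 0.961]]
fingertips in img [[313.48835689 303.50784449]] [[313.86681402 328.75153982]]
stand foot z~12
[[651.6 218.3  12. ]
 [593.4 139.   12. ]
 [513.9 193.2  12. ]
 [571.4 274.3  12. ]] [582.6 206.2  12. ]
[98.32611753 96.2178731  99.44901487 97.80823322] [-126.27625855  145.72987513   54.65899075  -34.95305918]
cradle top z 29
[[548.2   4.8   0. ]
 [551.3 -69.2   0. ]
 [463.6 -74.8   0. ]
 [458.6  -1.9   0. ]] [505.5 -35.3   0. ]
[74.08223732 87.87442956 73.03129453 89.80024476] [ -87.5563622  -176.36904624   93.93282452    4.29200589]
[[541.9   5.3  29. ]
 [545.  -66.7  29. ]
 [459.6 -72.1  29. ]
 [454.7  -1.2  29. ]] [500.3 -33.7  29. ]
[72.09491313 85.51711711 71.07216284 87.39127055] [ -87.5563622  -176.36904624   93.93282452    4.29200589]
yellow top z 74
[[ 578.3 -333.9   74. ]
 [ 570.6 -375.9   74. ]
 [ 510.3 -362.    74. ]
 [ 516.5 -318.6   74. ]] [ 544.  -347.6   74. ]
[42.75960295 61.93035404 43.79086999 63.66981626] [-100.35007218  166.96025605   81.85882494  -13.86625235]
```

Run:
```python
from h import *
import pickle
P=pickle.load(open('p0.pkl','rb'))
for uv in [(585,288),(597,383),(640,285)]:
    print([onz(P['top'],uv,z).round(0)[:2].tolist() for z in (0,150,300)])
print('wr')
for uv in [(412,130),(448,0),(515,150),(570,180),(580,300)]:
    print([onz(P['wrist'],uv,z).round(0)[:2].tolist() for z in (0,100,200)])
```

```text
[[414.0, -588.0], [400.0, -503.0], [386.0, -418.0]]
[[205.0, -584.0], [220.0, -500.0], [235.0, -415.0]]
[[418.0, -715.0], [403.0, -612.0], [389.0, -510.0]]
wr
[[201.0, -583.0], [199.0, -559.0], [198.0, -535.0]]
[[307.0, -580.0], [278.0, -557.0], [249.0, -533.0]]
[[207.0, -679.0], [204.0, -630.0], [201.0, -581.0]]
[[193.0, -738.0], [194.0, -674.0], [194.0, -609.0]]
[[84.0, -798.0], [113.0, -718.0], [142.0, -637.0]]
```

```bash
python3 -m pendant '[[[0.01,-0.04,0],[0,0,0],0.088],[[0.01,-0.04,0],[0,0,0],0.088],[[0.01,-0.04,0],[0,0,0],0.088],[[0.0376,0.006,0],[0,0,0],0.088],[[0.0376,0.006,0.004],[0,0,0],0.088]]' 20; python3 -m pendant '[[[0.0376,0.006,0.004],[0,0,0],0.088],[[0.0376,0.006,0.004],[0,0,0],0.088],[[0.0376,0.006,0.004],[0,0,0],0.088],[[0.0376,0.006,0.004],[0,0,0],0.088],[[0.0376,0.006,0.004],[0,0,0],0.088]]'
python3 -m pendant '[[[0.0376,0.006,0.004],[0,0,0],0.088],[[0.0376,0.006,0.004],[0,0,0],0.088],[[0.0376,0.006,0.004],[0,0,0],0.088],[[0.0376,0.006,0.004],[0,0,0],0.088],[[0,0,0],[0,0,-1],0.088]]'
python3 -m pendant '[[[0,0,0],[0,0,-1],0.088],[[0,0,0],[0,0,-1],0.088],[[0,0,0],[0,0,-1],0.088],[[0,0,0],[0,0,-1],0.088],[[0,0,0],[0,0,-1],0.088]]'
python3 -m pendant '[[[0,0,0],[0,0,-1],0.088],[[0,0,0],[0,0,-1],0.088],[[0,0,0],[0,0,-1],0.088],[[0,0,0],[0,0,-1],0.088],[[0,0,0],[0,0,-1],0.088]]'
python3 -m pendant '[[[0,0,0],[0,0,-1],0.088],[[0,0,0],[0,0,-1],0.088],[[0,0,0],[0,0,0],0.088]]'
python3 - <<'E'
from h import *
import pickle
p=snap('wrist','w1.png'); pickle.dump(p,open('w1.pkl','wb'))
s=manip.state(); print(s['time'],s['position'],s['ee_rot'],s['qpos'].round(3),s['wrist_force'])
E
```

```text
time: 2.07
position: [203.0, -377.7, 235.9]
ee_rot: [3.116, 0.377, 0.0]
wrist_force: [-0.5, -1.8, -0.3]
opening: 88.1
time: 2.48
position: [394.8, -361.9, 214.6]
ee_rot: [3.118, 0.384, 0.0]
wrist_force: [-0.1, -1.2, 0.7]
opening: 87.9
time: 2.9
position: [548.9, -347.4, 196.0]
ee_rot: [-3.095, -0.524, 0.0]
wrist_force: [-1.3, 0.6, -0.0]
opening: 87.8
time: 3.32
position: [544.5, -349.4, 198.6]
ee_rot: [-2.91, -1.184, 0.0]
wrist_force: [0.9, 0.5, 0.2]
opening: 87.5
time: 3.73
position: [544.5, -349.4, 198.6]
ee_rot: [-2.585, -1.785, 0.0]
wrist_force: [0.1, 0.8, -0.0]
opening: 88.0
time: 3.98
position: [544.5, -349.4, 198.6]
ee_rot: [-2.42, -2.002, 0.0]
wrist_force: [-0.3, 0.3, 0.2]
opening: 88.2
4.0333 [ 544.52600281 -349.45810463  198.61237289] [-2.42518841e+00 -1.99680123e+00 -2.99617810e-05] [-0.751  0.616  1.145  0.     1.382 -0.558] [ 0.45426678 -0.72527497  0.20761569]
```

View pics/w1.png

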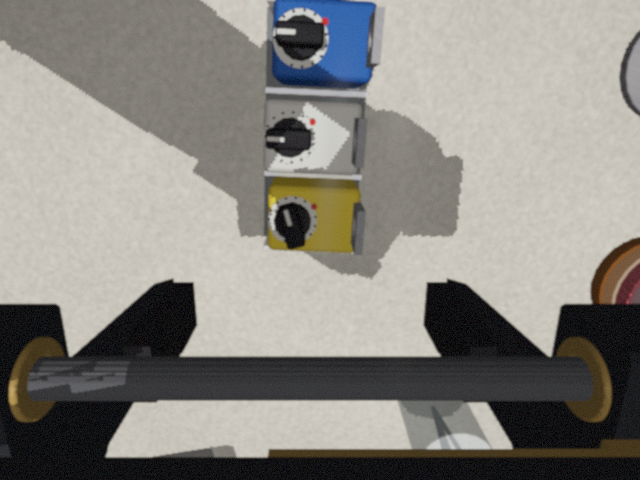

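Run:
```python
import cv2
a=cv2.imread('pics/w1.png'); cv2.imwrite('pics/w1c.png',cv2.resize(a[165:265,250:385],None,fx=5.9,fy=5.9,interpolation=cv2.INTER_CUBIC))
```

```text
(no output)
```

View pics/w1c.png

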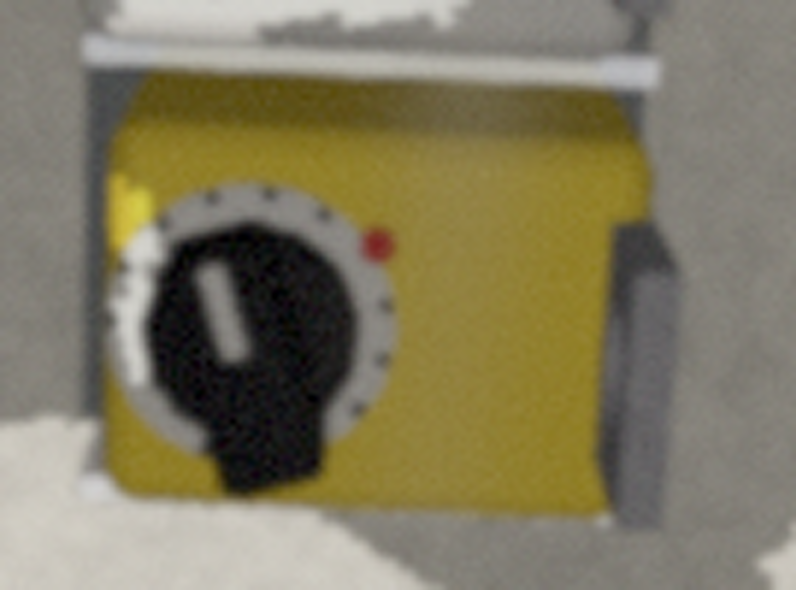

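```bash
cat >> h.py <<'E'
def quad(p,uvs,z):
    X=np.array([onz(p,u,z) for u in uvs]); e=np.roll(X,-1,0)-X
    print(X.round(1).tolist(),'c',X.mean(0).round(1)); print(np.linalg.norm(e,axis=1).round(1),np.degrees(np.arctan2(e[:,1],e[:,0])).round(1)); return X
def tool(v):
    "world shift/pos delta in tool axes"
    T=Ro.from_rotvec(manip.state()['ee_rot']).as_matrix(); return T.T@np.array(v)
E
python3 - <<'E'
from h import *
import pickle
p=pickle.load(open('w1.pkl','rb'))
c=lambda u:((u[0]+.5)/5.9-.5+250,(u[1]+.5)/5.9-.5+165)
quad(p,[c(u) for u in [(118,122),(645,152),(607,516),(104,487)]],74)
print('rail z53'); X=[onz(p,c(u),53) for u in [(88,50),(655,73)]]; print(X, np.degrees(np.arctan2(*(X[1]-X[0])[[1,0]])))
T=Ro.from_rotvec(manip.state()['ee_rot']).as_matrix(); print('tool y yaw',np.degrees(np.arctan2(T[1,1],T[0,1])))
o=onz(p,c((230,312)),96); print('pointer mark')
X=[onz(p,c(u),96) for u in [(207,262),(237,360),(275,490)]];print(X)
X=[onz(p,c(u),80) for u in [(250,330)]];print(X)
m=manip.outline_of
E
```

```text
[[522.1, -319.6, 74.0], [578.8, -333.8, 74.0], [567.9, -375.1, 74.0], [511.5, -360.8, 74.0]] c [ 545.1 -347.3   74. ]
[58.4 42.7 58.1 42.5] [ -14.1 -104.8  165.8   75.5]
rail z53
[array([ 517.77672964, -313.76986141,   53.        ]), array([ 583.1316734 , -328.96897775,   53.        ])] -13.092136100823522
tool y yaw -11.066702194827265
pointer mark
[array([ 530.83547078, -332.19918376,   96.        ]), array([ 531.78022949, -343.03768911,   96.        ]), array([ 532.88059061, -357.7674593 ,   96.        ])]
[array([ 532.27845346, -344.10897199,   80.        ])]
```

```bash
python3 -m pendant '[[[0.002,0,0],[0,0,0.5],0.088],[[0,0,0.036],[0,0,0],0.088],[[0,0,0.036],[0,0,0],0.088],[[0,0,0.03],[0,0,0],0.088],[[0,0,0],[0,0,0],0.088]]' 20
python3 - <<'E'
from h import *
import pickle
p=snap('wrist','w2.png'); s=snap('side','s2.png'); cv2.imwrite('pics/s2c.png',cv2.resize(s['pixels'][280:460,300:500,::-1],None,fx=3.3,fy=3.3))
E
```

```text
time: 4.45
position: [542.6, -345.5, 90.5]
ee_rot: [-2.461, -1.935, 0.003]
wrist_force: [-0.7, 0.8, -0.1]
opening: 87.8
```

View pics/w2.png

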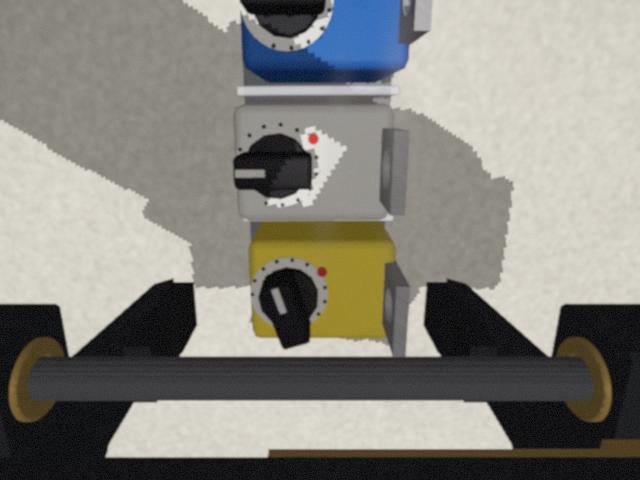

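View pics/s2c.png

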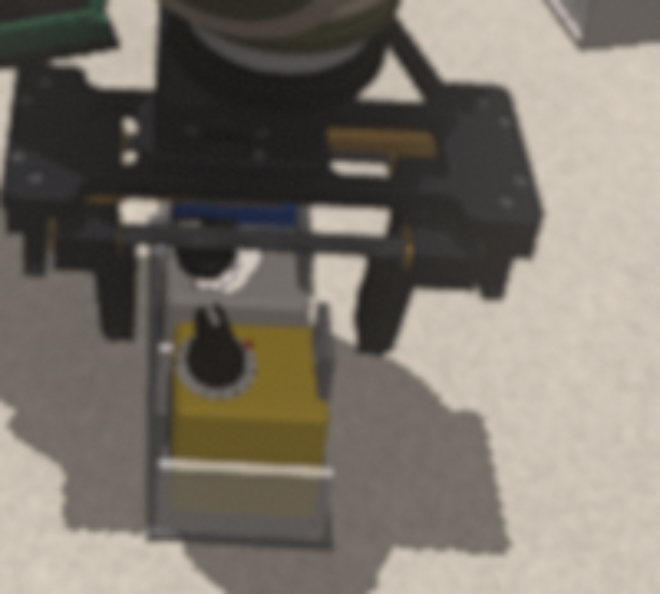

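Run:
```python
from h import *
import pickle
p=manip.get_image('wrist'); pickle.dump(p,open('w3.pkl','wb'))
a=p['pixels'][:,:,::-1]; cv2.imwrite('pics/w3c.png',cv2.resize(a[205:365,230:430],None,fx=4,fy=4,interpolation=cv2.INTER_CUBIC))
s=manip.state(); print(s['position'],s['ee_rot'],s['qvel'].round(3))
```

```text
[ 545.58653889 -348.11498007   98.71108613] [2.46598938e+00 1.94230846e+00 6.97519864e-04] [ 0.001 -0.024 -0.015  0.    -0.004 -0.007]
```

View pics/w3c.png

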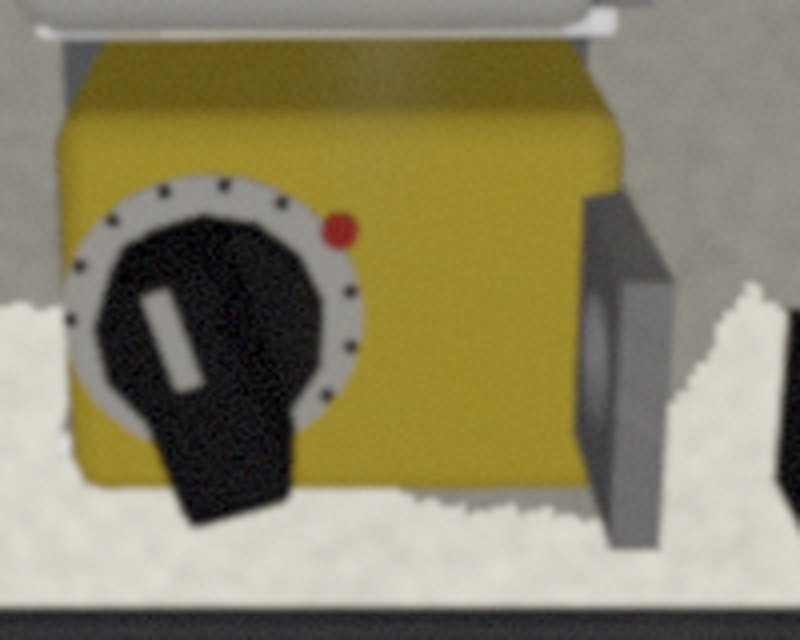

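Run:
```python
from h import *
import pickle
p=pickle.load(open('w3.pkl','rb'))
c=lambda u:((u[0]+.5)/4-.5+230,(u[1]+.5)/4-.5+205)
X=quad(p,[c(u) for u in [(60,112),(622,112),(604,490),(76,488)]],74)
X=quad(p,[c(u) for u in [(60,112),(622,112),(604,490),(76,488)]],71)
s=manip.state();print(tool(X.mean(0)-s['position']).round(1))
print(s['position'])
```

```text
[[522.3, -318.8, 74.0], [579.6, -332.6, 74.0], [569.4, -375.6, 74.0], [511.9, -361.5, 74.0]] c [ 545.8 -347.1   74. ]
[58.9 44.2 59.2 43.9] [ -13.5 -103.3  166.2   76.3]
[[521.6, -319.6, 71.0], [579.9, -333.6, 71.0], [569.6, -377.4, 71.0], [511.1, -363.0, 71.0]] c [ 545.6 -348.4   71. ]
[60.  45.  60.3 44.7] [ -13.5 -103.3  166.2   76.3]
[-0.2 -0.  27.7]
[ 545.58653889 -348.11498007   98.71108613]
```

```bash
python3 -m pendant '[[[0,0,0.028],[0,0,0],0.088],[[0,0,0.026],[0,0,0],0.088],[[0,0,0],[0,0,0],0.088],[[0,0,0],[0,0,0],0.088],[[0,0,0],[0,0,0],0.088]]' 25; python3 -m pendant '[[[0,0,0],[0,0,0],0.058],[[0,0,0],[0,0,0],0.05],[[0,0,0],[0,0,0],0.05],[[0,0,0],[0,0,0],0.05],[[0,0,0],[0,0,0],0.05]]' 25; python3 -m pendant '[[[0,0,0],[0,0,0],0.05],[[0,0,0],[0,0,0],0.05]]' 25
```

```text
time: 5.02
position: [546.0, -348.4, 45.7]
ee_rot: [2.464, 1.943, 0.001]
wrist_force: [-0.2, 0.0, 0.4]
opening: 88.1
time: 5.43
position: [545.6, -347.8, 43.6]
ee_rot: [2.465, 1.944, 0.001]
wrist_force: [1.6, -0.1, 3.3]
opening: 62.0
time: 5.6
position: [545.5, -347.9, 43.6]
ee_rot: [2.465, 1.944, 0.001]
wrist_force: [2.8, -0.9, 6.0]
opening: 62.1
```

```bash
python3 -m pendant '[[[0,0,-0.01],[0,0,0],0.05],[[0,0,-0.02],[0,0,0],0.05],[[0,0,-0.035],[0,0,0],0.05],[[0,0,-0.035],[0,0,0],0.05],[[0,0,-0.03],[0,0,0],0.05]]' 25; python3 -m pendant '[[[0,0,0],[0,0,0],0.05],[[0,0,0],[0,0,0],0.05]]'
python3 - <<'E'
from h import *
import pickle
p=snap('side','s4.png')
cv2.imwrite('pics/s4c.png',cv2.resize(p['pixels'][200:460,220:520,::-1],None,fx=2.2,fy=2.2))
E
```

```text
time: 6.02
position: [544.3, -347.1, 174.5]
ee_rot: [-2.466, -1.944, 0.001]
wrist_force: [1.2, -0.5, -3.2]
opening: 61.8
time: 6.18
position: [544.7, -347.4, 173.3]
ee_rot: [2.466, 1.945, -0.0]
wrist_force: [-0.1, 0.3, -4.8]
opening: 62.2
```

View pics/s4c.png

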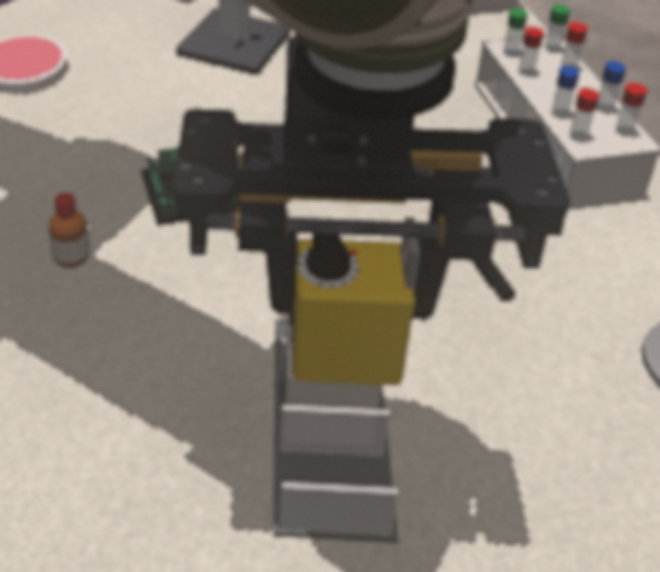

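```bash
python3 -m pendant '[[[0.02,-0.01,0],[0,0,0],0.05],[[0.033,-0.018,0],[0,0,0],0.05],[[0.033,-0.018,0],[0,0,0],0.05],[[0.033,-0.018,0],[0,0,0],0.05],[[0.033,-0.018,0],[0,0,0],0.05]]' 25; python3 -m pendant '[[[0.03,-0.018,0],[0,0,-1],0.05],[[0.016,-0.008,0],[0,0,-1],0.05],[[0,0,0],[0,0,-1],0.05],[[0,0,0],[0,0,-0.5],0.05],[[0,0,0],[0,0,0],0.05]]'; python3 -m pendant '[[[0,0,0],[0,0,0],0.05],[[0,0,0],[0,0,0],0.05],[[0,0,0],[0,0,0],0.05]]';  python3 - <<'E'
from h import *
import pickle
p=snap('wrist','w5.png'); pickle.dump(p,open('w5.pkl','wb'))
s=manip.state(); print(s['position'],s['ee_rot'])
E
```

```text
time: 6.65
position: [498.6, -178.3, 170.1]
ee_rot: [-2.463, -1.942, 0.003]
wrist_force: [0.6, 0.7, -3.2]
opening: 62.0
time: 7.07
position: [483.4, -129.4, 170.8]
ee_rot: [-2.137, -2.297, 0.002]
wrist_force: [0.3, 0.1, -3.7]
opening: 62.2
time: 7.32
position: [484.2, -130.3, 172.1]
ee_rot: [-2.143, -2.296, 0.001]
wrist_force: [-0.3, 0.3, -4.2]
opening: 62.0
[ 484.3009539  -130.29475531  172.24041792] [-2.14265444e+00 -2.29617151e+00  4.34205232e-04]
```

View pics/w5.png

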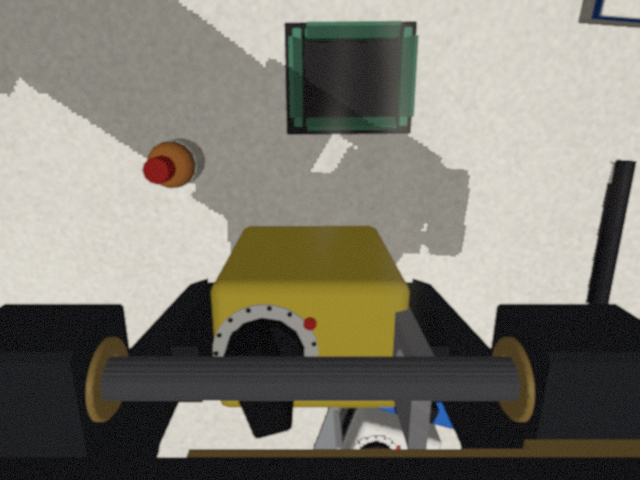

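Run:
```python
import cv2
a=cv2.imread('pics/w5.png'); cv2.imwrite('pics/w5c.png',cv2.resize(a[10:150,265:440],None,fx=4.5,fy=4.5,interpolation=cv2.INTER_CUBIC))
cv2.imwrite('pics/w5d.png',cv2.resize(a[215:345,190:430],None,fx=3.3,fy=3.3,interpolation=cv2.INTER_CUBIC))
```

```text
(no output)
```

View pics/w5c.png

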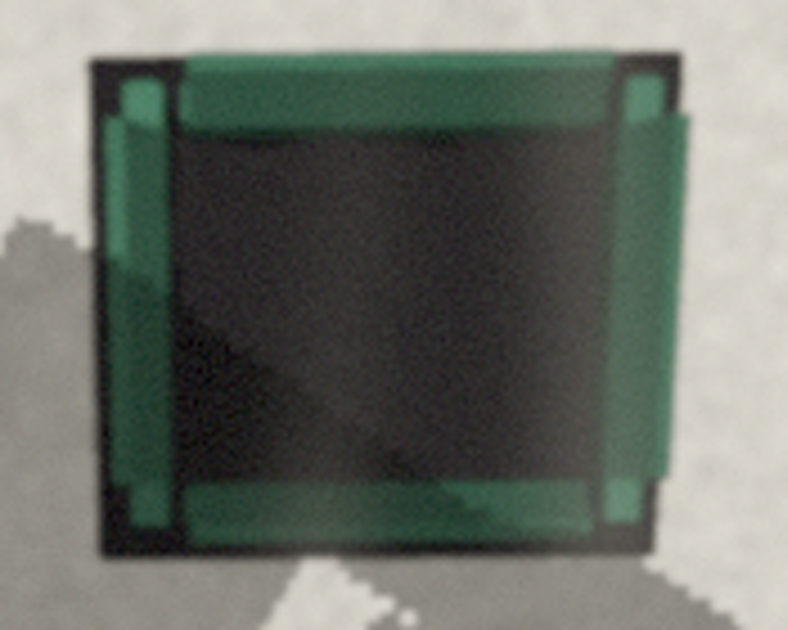

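View pics/w5d.png

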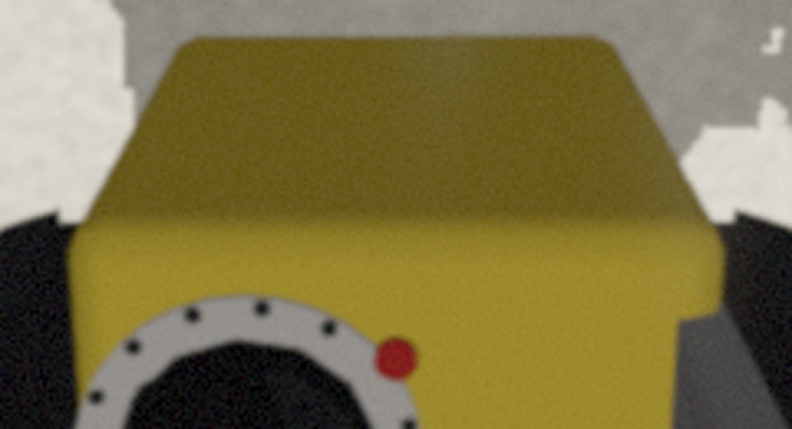

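Run:
```python
from h import *
import pickle
p=pickle.load(open('w5.pkl','rb'))
c=lambda u:((u[0]+.5)/4.5-.5+265,(u[1]+.5)/4.5-.5+10)
for z in (0,4,8): X=quad(p,[c(u) for u in [(92,60),(682,55),(655,553),(102,555)]],z)
s=manip.state()
T=Ro.from_rotvec(s['ee_rot']).as_matrix(); print('tool y yaw',np.degrees(np.arctan2(T[1,1],T[0,1])))
# inner pocket top lips: green inner edges
print('lips?'); X=quad(p,[c(u) for u in [(178,130),(612,130),(600,482),(176,485)]],8)
d=lambda u:((u[0]+.5)/3.3-.5+190,(u[1]+.5)/3.3-.5+215)
bz=s['position'][2]-39.6
print('timer bottom +y edge', [tool(onz(p,d(u),bz)-s['position']).round(1) for u in [(180,38),(615,38)]])
print('timer top +y edge', [tool(onz(p,d(u),bz+68)-s['position']).round(1) for u in [(70,222),(722,222)]])
```

```text
[[456.8, -1.3, 0.0], [547.1, 5.7, 0.0], [553.1, -68.6, 0.0], [462.4, -75.2, 0.0]] c [504.9 -34.8   0. ]
[90.6 74.5 91.  74.2] [   4.4  -85.4 -175.8   94.3]
[[457.1, -2.0, 4.0], [546.3, 4.9, 4.0], [552.2, -68.5, 4.0], [462.6, -75.0, 4.0]] c [504.5 -35.1   4. ]
[89.5 73.6 89.8 73.2] [   4.4  -85.4 -175.8   94.3]
[[457.3, -2.7, 8.0], [545.4, 4.1, 8.0], [551.2, -68.3, 8.0], [462.8, -74.8, 8.0]] c [504.2 -35.4   8. ]
[88.3 72.7 88.7 72.3] [   4.4  -85.4 -175.8   94.3]
tool y yaw 3.9615906943349493
lips?
[[470.8, -11.4, 8.0], [536.3, -6.9, 8.0], [541.0, -58.0, 8.0], [473.9, -63.2, 8.0]] c [505.5 -34.9   8. ]
[65.6 51.4 67.3 51.8] [   4.   -84.7 -175.6   93.4]
timer bottom +y edge [array([ 21.4, -31.3,  39.6]), array([21.4, 29.1, 39.6])]
timer top +y edge [array([ 22.8, -31. , -28.4]), array([ 22.9,  28.3, -28.4])]
```

```bash
python3 -m pendant '[[[0.025,0.0073,0],[0,0,-0.08],0.05],[[0.035,0.0105,0],[0,0,0],0.05],[[0.025,0.0075,0],[0,0,0],0.05],[[0.0093,0.003,0],[0,0,0],0.05],[[0,0,0.025],[0,0,0],0.05]]' 25; python3 -m pendant '[[[0,0,0.03],[0,0,0],0.05],[[0,0,0.03],[0,0,0],0.05],[[0,0,0.01],[0,0,0],0.05],[[0,0,0],[0,0,0],0.05],[[0,0,0],[0,0,0],0.05]]';  python3 - <<'E'
from h import *
import pickle
p=snap('wrist','w6.png'); pickle.dump(p,open('w6.pkl','wb'))
a=p['pixels'][:,:,::-1]; cv2.imwrite('pics/w6c.png',cv2.resize(a[190:350,180:440],None,fx=3,fy=3,interpolation=cv2.INTER_CUBIC))
q=snap('side','s6.png'); a=q['pixels'][:,:,::-1]; cv2.imwrite('pics/s6c.png',cv2.resize(a[220:330,230:400],None,fx=4.5,fy=4.5,interpolation=cv2.INTER_CUBIC))
s=manip.state(); print(s['position'],s['ee_rot'])
E
```

```text
time: 7.78
position: [508.0, -32.8, 150.9]
ee_rot: [2.127, 2.303, 0.006]
wrist_force: [0.2, -0.3, -2.7]
opening: 62.0
time: 8.2
position: [506.1, -34.5, 78.5]
ee_rot: [2.134, 2.305, 0.0]
wrist_force: [-0.2, -0.4, -3.4]
opening: 61.8
[506.63250391 -34.50076048  79.41714635] [2.13247254e+00 2.30327938e+00 2.02403401e-03]
```

View pics/w6c.png

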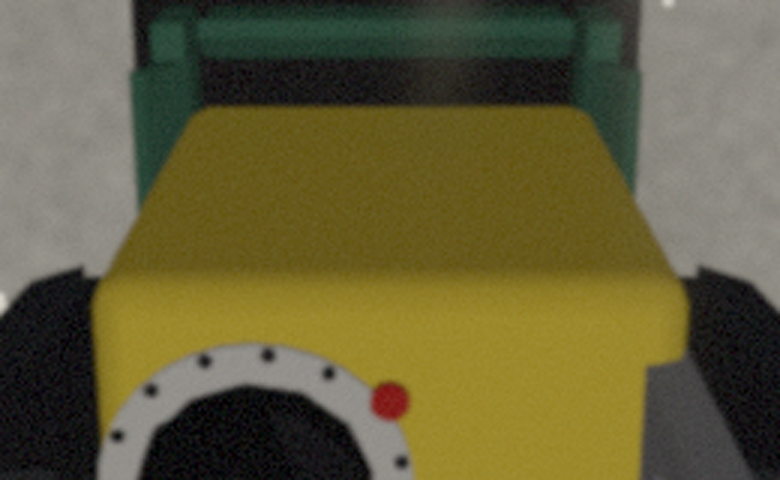

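View pics/s6c.png

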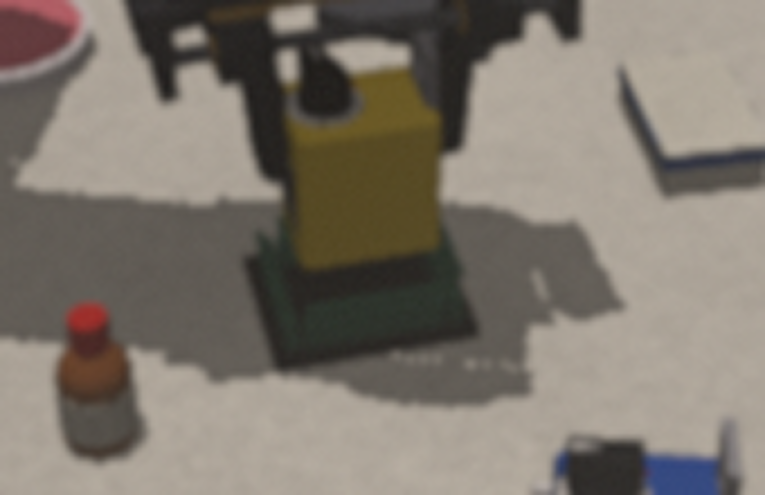

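```bash
python3 -m pendant '[[[0,-0.0005,0.008],[0,0,0],0.05],[[0,0,0.008],[0,0,0],0.05],[[0,0,0.007],[0,0,0],0.05],[[0,0,0],[0,0,0],0.05],[[0,0,0],[0,0,0],0.05]]' 25; python3 -m pendant '[[[0,0,0.003],[0,0,0],0.05],[[0,0,0.003],[0,0,0],0.05],[[0,0,0.003],[0,0,0],0.05],[[0,0,0],[0,0,0],0.05],[[0,0,0],[0,0,0],0.05]]' 25
```

```text
time: 8.72
position: [504.9, -34.0, 54.3]
ee_rot: [-2.133, -2.305, 0.001]
wrist_force: [-0.1, -0.7, -4.2]
opening: 61.7
time: 9.13
position: [505.1, -34.1, 45.7]
ee_rot: [2.134, 2.305, 0.0]
wrist_force: [-0.1, -1.4, -3.9]
opening: 61.5
```

```bash
python3 -m pendant '[[[0,0,0.001],[0,0,0],0.05],[[0,0,0.001],[0,0,0],0.05],[[0,0,0],[0,0,0],0.05],[[0,0,0],[0,0,0],0.05]]' 25
python3 - <<'E'
from h import *
p=snap('side','s7.png'); a=p['pixels'][:,:,::-1]; cv2.imwrite('pics/s7c.png',cv2.resize(a[220:330,230:400],None,fx=4.5,fy=4.5,interpolation=cv2.INTER_CUBIC))
print(manip.state()['position'],manip.state()['wrist_force'])
E
```

```text
time: 9.47
position: [505.2, -34.1, 45.5]
ee_rot: [2.133, 2.305, -0.0]
wrist_force: [-7.8, 1.7, 18.6]
opening: 61.9
[505.20234896 -34.0650596   45.46414645] [-7.43661612  1.41232452 18.62193314]
```

View pics/s7c.png

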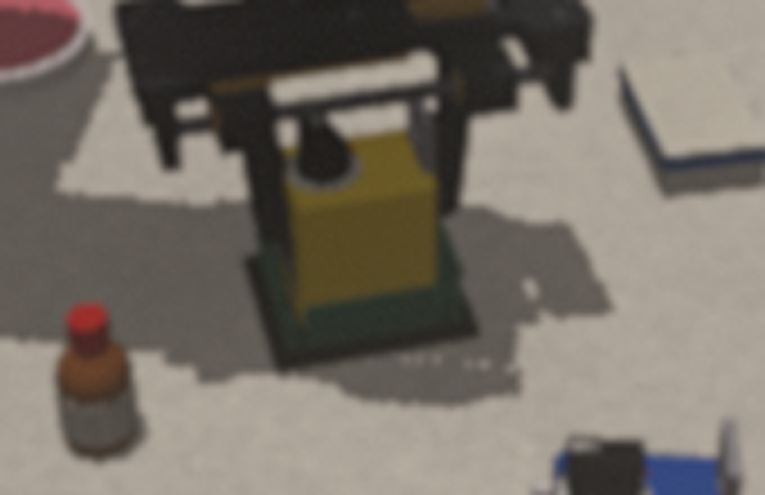

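```bash
python3 -m pendant '[[[0,0,0],[0,0,0],0.07],[[0,0,0],[0,0,0],0.088],[[0,0,0],[0,0,0],0.088],[[0,0,-0.005],[0,0,0],0.088],[[0,0,-0.03],[0,0,0],0.088]]' 25; python3 -m pendant '[[[0,0,-0.035],[0,0,0],0.088],[[0,0,-0.035],[0,0,0],0.088],[[0,0,-0.03],[0,0,0],0.088],[[0,0,0],[0,0,0],0.05],[[0,0,0],[0,0,0],0.03]]' 25; python3 -m pendant '[[[0,0,0],[0,0,0],0.03]]'
python3 - <<'E'
from h import *
import pickle
p=snap('wrist','w8.png'); pickle.dump(p,open('w8.pkl','wb'))
a=p['pixels'][:,:,::-1]; cv2.imwrite('pics/w8c.png',cv2.resize(a[150:310,210:410],None,fx=4,fy=4,interpolation=cv2.INTER_CUBIC))
q=snap('side','s8.png'); a=q['pixels'][:,:,::-1]; cv2.imwrite('pics/s8c.png',cv2.resize(a[220:330,230:400],None,fx=4.5,fy=4.5,interpolation=cv2.INTER_CUBIC))
s=manip.state(); print(s['position'],s['ee_rot'],s['opening'])
E
```

```text
time: 9.93
position: [503.0, -33.6, 75.9]
ee_rot: [-2.13, -2.3, 0.005]
wrist_force: [-0.4, -0.2, -0.2]
opening: 88.0
time: 10.35
position: [505.6, -34.2, 180.0]
ee_rot: [2.132, 2.304, 0.002]
wrist_force: [-0.1, 0.3, -0.3]
opening: 76.8
time: 10.43
position: [504.7, -33.9, 177.9]
ee_rot: [-2.133, -2.305, 0.001]
wrist_force: [-0.2, -0.6, -0.1]
opening: 70.1
[504.52977105 -33.92430437 177.36942114] [-2.13242577e+00 -2.30376313e+00  1.83340495e-03] 62.17120025315382
```

View pics/w8c.png

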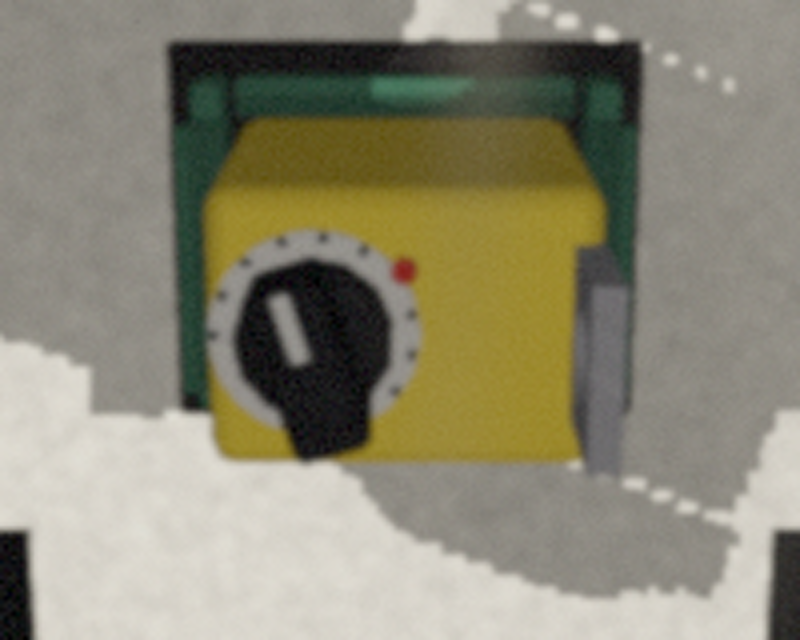

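View pics/s8c.png

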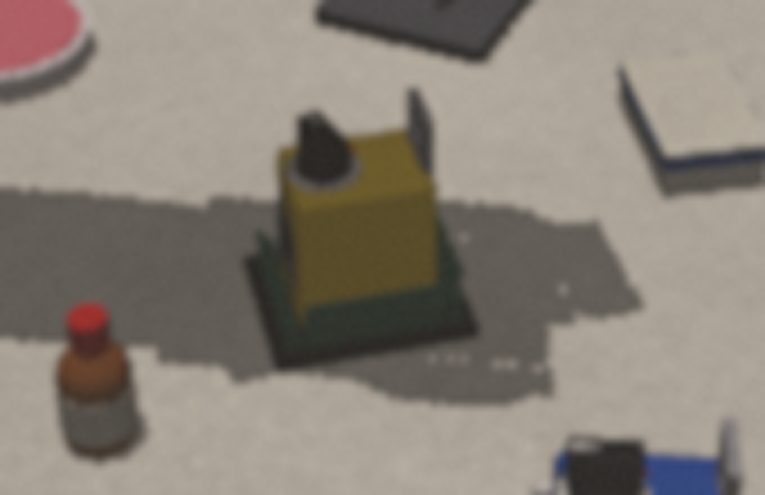

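Run:
```python
from h import *
import pickle
p=pickle.load(open('w8.pkl','rb'))
c=lambda u:((u[0]+.5)/4-.5+210,(u[1]+.5)/4-.5+150)
X=quad(p,[c(u) for u in [(204,190),(606,190),(592,462),(212,462)]],73.5)
base=quad(p,[c(u) for u in [(170,44),(641,42)]],0)
m=[onz(p,c(u),98) for u in [(272,295),(300,365),(335,450)]]; print(np.round(m,1))
for a,b in [(0,1),(0,2)]: d=m[b]-m[a]; print(np.degrees(np.arctan2(-d[1],-d[0])), np.linalg.norm(d))
dot=onz(p,c((404,272)),76); print('red dot',dot)
# ring centre ~ (315,335)
ring=onz(p,c((313,335)),76); print('ring',ring)
s=manip.state();T=Ro.from_rotvec(s['ee_rot']).as_matrix(); print(np.degrees(np.arctan2(T[1,1],T[0,1])))
ca,sa=np.cos(np.radians(4.2)),np.sin(np.radians(4.2))
print('axis from centre', X.mean(0)[:2]-14*np.array([ca,sa]))
```

```text
[[472.0, -14.7, 73.5], [532.8, -9.9, 73.5], [535.5, -53.9, 73.5], [475.2, -58.6, 73.5]] c [503.9 -34.3  73.5]
[61.1 44.  60.5 44. ] [   4.5  -86.5 -175.5   94.3]
[[456.5, -2.2, 0.0], [546.6, 5.2, 0.0]] c [501.6   1.5   0. ]
[90.4 90.4] [   4.7 -175.3]
[[484.7 -23.7  98. ]
 [489.2 -33.6  98. ]
 [495.  -45.9  98. ]]
114.51715882371266 10.884654388957326
114.83160335990529 24.51142510249569
red dot [503.2152574  -24.49764021  76.        ]
ring [490.0185252  -35.57253365  76.        ]
4.42369926546173
axis from centre [489.93923574 -35.306239  ]
```

```bash
python3 -m pendant '[[[-0.0004,-0.0146,0],[0,0,0],0.024],[[0,0,0],[0,0,-1],0.024],[[0,0,0],[0,0,-1],0.024],[[0,0,0],[0,0,-1],0.024],[[0,0,0],[0,0,-0.9],0.024]]' 10; python3 -m pendant '[[[0,0,0.03],[0,0,0],0.024],[[0,0,0.03],[0,0,0],0.024],[[0,0,0.012],[0,0,0],0.024],[[0,0,0],[0,0,0],0.024],[[0,0,0],[0,0,0],0.024]]'; python3 -m pendant '[[[0,0,0],[0,0,0],0.024],[[0,0,0],[0,0,0],0.024]]'
python3 - <<'E'
from h import *
import pickle
p=snap('wrist','w9.png'); pickle.dump(p,open('w9.pkl','wb'))
q=snap('side','s9.png'); a=q['pixels'][:,:,::-1]; cv2.imwrite('pics/s9c.png',cv2.resize(a[220:330,230:400],None,fx=4.5,fy=4.5,interpolation=cv2.INTER_CUBIC))
s=manip.state(); print(s['position'],s['ee_rot'],s['opening'])
T=Ro.from_rotvec(s['ee_rot']).as_matrix(); print(np.degrees(np.arctan2(T[1,1],T[0,1])), tool([490-s['position'][0],-35.4-s['position'][1],84.5-s['position'][2]]))
E
```

```text
time: 10.95
position: [490.1, -35.5, 177.6]
ee_rot: [-1.706, -2.635, 0.001]
wrist_force: [0.9, -0.2, -0.4]
opening: 28.9
time: 11.37
position: [490.2, -35.5, 106.1]
ee_rot: [-1.712, -2.632, 0.001]
wrist_force: [0.1, -0.7, 0.1]
opening: 23.9
time: 11.53
position: [491.1, -35.7, 107.6]
ee_rot: [1.712, 2.632, 0.001]
wrist_force: [-1.2, -0.3, -0.2]
opening: 24.2
[490.98111644 -35.70221426 107.51766606] [1.71187642e+00 2.63242650e+00 6.71281140e-04] 23.9256840814362
23.927846035930557 [ 0.69771929 -0.80127747 23.01603823]
```

View pics/w9.png

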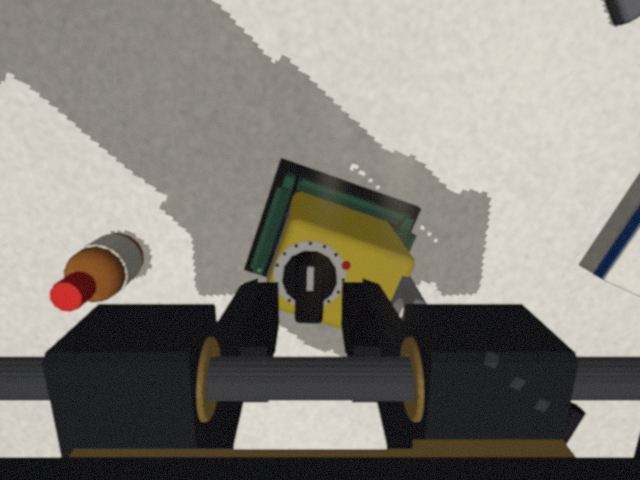

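View pics/s9c.png

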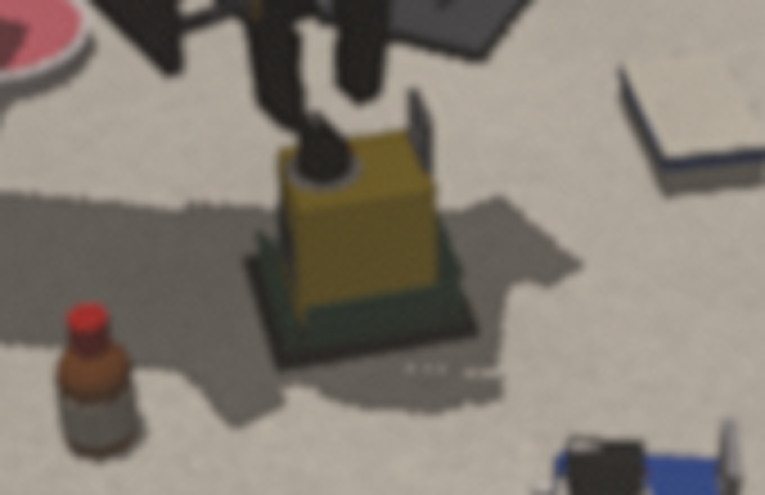

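```bash
python3 -m pendant '[[[0.0004,-0.0005,0.012],[0,0,0],0.024],[[0,0,0.0115],[0,0,0],0.024],[[0,0,0],[0,0,0],0.024],[[0,0,0],[0,0,0],0.024],[[0,0,0],[0,0,0],0.024]]' 12; python3 -m pendant '[[[0,0,0],[0,0,0],0.005],[[0,0,0],[0,0,0],0.005],[[0,0,0],[0,0,0],0.005],[[0,0,0],[0,0,0],0.005]]' 12
python3 - <<'E'
from h import *
s=manip.state(); print(s['position'],s['opening'],s['wrist_force'],s['moment'])
E
```

```text
time: 12.05
position: [490.2, -35.5, 83.9]
ee_rot: [1.712, 2.633, 0.0]
wrist_force: [0.3, -0.1, -0.2]
opening: 24.2
time: 12.38
position: [490.2, -35.4, 83.7]
ee_rot: [1.712, 2.633, 0.001]
wrist_force: [0.6, 2.0, 4.0]
opening: 11.8
[490.19526512 -35.3884768   83.65985544] 11.825543349204068 [0.61326962 1.98165352 4.02866071] [ 0.23907826 -0.05005407 -0.0254036 ]
```

```bash
R='x'; python3 -m pendant '[[[0,0,0],[0,0,0.5],0.005],[[0,0,0],[0,0,1],0.005],[[0,0,0],[0,0,1],0.005],[[0,0,0],[0,0,1],0.005],[[0,0,0],[0,0,1],0.005]]' 15; python3 -m pendant '[[[0,0,0],[0,0,1],0.005],[[0,0,0],[0,0,1],0.005],[[0,0,0],[0,0,1],0.005],[[0,0,0],[0,0,1],0.005],[[0,0,0],[0,0,1],0.005]]';  python3 -m pendant '[[[0,0,0],[0,0,1],0.005],[[0,0,0],[0,0,1],0.005],[[0,0,0],[0,0,1],0.005],[[0,0,0],[0,0,1],0.005],[[0,0,0],[0,0,1],0.005]]'; python3 -m pendant '[[[0,0,0],[0,0,0.3],0.005],[[0,0,0],[0,0,0],0.005],[[0,0,0],[0,0,0],0.005],[[0,0,0],[0,0,0],0.005]]'
python3 - <<'E'
from h import *
import pickle
p=snap('wrist','w10.png'); pickle.dump(p,open('w10.pkl','wb'))
s=manip.state(); print(s['position'],s['opening'],s['wrist_force'],s['moment'])
T=Ro.from_rotvec(s['ee_rot']).as_matrix(); print(np.degrees(np.arctan2(T[1,1],T[0,1])))
E
```

```text
time: 12.8
position: [490.5, -35.5, 83.7]
ee_rot: [2.198, 2.243, 0.001]
wrist_force: [0.9, 1.4, 2.2]
opening: 11.8
time: 13.22
position: [490.5, -35.6, 83.7]
ee_rot: [2.631, 1.714, 0.002]
wrist_force: [0.9, -0.6, 1.4]
opening: 11.8
time: 13.63
position: [490.8, -35.9, 83.8]
ee_rot: [2.939, 1.104, 0.003]
wrist_force: [2.2, -0.4, 3.3]
opening: 11.9
time: 13.97
position: [490.6, -35.7, 83.7]
ee_rot: [2.951, 1.074, 0.002]
wrist_force: [2.9, -0.4, 5.1]
opening: 12.0
[490.62128845 -35.69411519  83.74372282] 11.540040865118039 [ 3.30494439 -0.69086358  4.73304628] [-0.21193457 -0.57892078 -0.04964153]
-50.02816071265519
```

View pics/w10.png

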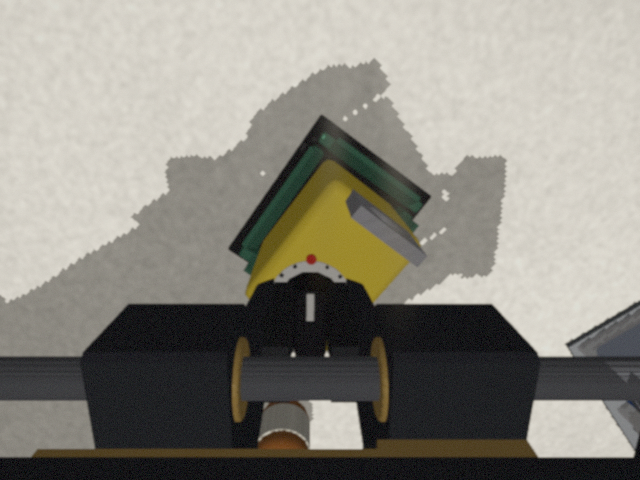

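```bash
python3 -m pendant '[[[0,0,0],[0,0,0],0.018],[[0,0,0],[0,0,0],0.024],[[0,0,0],[0,0,0],0.024],[[0,0,-0.01],[0,0,0],0.024],[[0,0,-0.02],[0,0,0],0.024]]' 15; python3 -m pendant '[[[0,0,-0.03],[0,0,0],0.03],[[0,0,-0.03],[0,0,0],0.05],[[0,0,0],[0,0,0],0.07],[[0,0,0],[0,0,0],0.088]]'
python3 - <<'E'
from h import *
import pickle
p=snap('wrist','w11.png'); pickle.dump(p,open('w11.pkl','wb'))
a=p['pixels'][:,:,::-1]; cv2.imwrite('pics/w11c.png',cv2.resize(a[130:330,200:450],None,fx=3.2,fy=3.2,interpolation=cv2.INTER_CUBIC))
s=manip.state(); print(s['position'],s['ee_rot'],s['opening'],s['qpos'])
E
```

```text
time: 14.43
position: [488.6, -35.0, 112.2]
ee_rot: [-2.95, -1.072, 0.006]
wrist_force: [0.8, 0.7, -0.4]
opening: 24.0
time: 14.77
position: [490.3, -35.5, 174.6]
ee_rot: [2.951, 1.072, 0.003]
wrist_force: [-0.6, -0.3, 0.9]
opening: 47.6
[489.6803652  -35.31647698 173.29038448] [-2.95270946e+00 -1.07273432e+00  7.70212300e-05] 51.83380864499003 [-3.11164203e-01  3.02504011e-01  1.69236407e+00  1.56472488e-05
  1.14679769e+00  5.62668942e-01]
```

View pics/w11c.png

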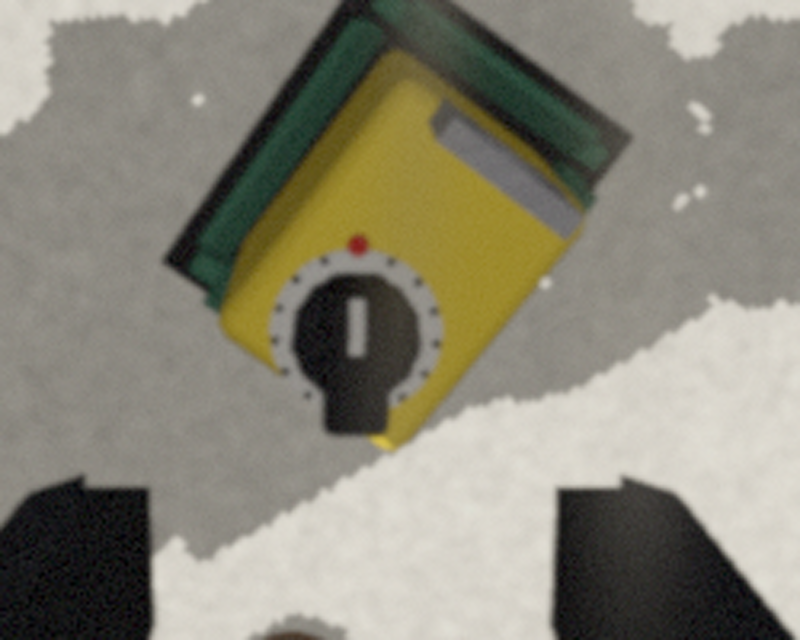

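```bash
python3 -m pendant '[[[0,0,0],[0,0,1],0.088],[[0,0,0],[0,0,1],0.088],[[0,0,0],[0,0,1],0.088],[[0,0,0],[0,0,1],0.088],[[0,0,0],[0,0,1],0.088]]' 25; python3 -m pendant '[[[0,0,0],[0,0,1],0.088],[[0,0,0],[0,0,1],0.088],[[0.011,0,0.02],[0,0,0.12],0.088],[[0,0,0.015],[0,0,0],0.088],[[0,0,0],[0,0,0],0.088]]'; python3 -m pendant '[[[0,0,0],[0,0,0],0.088],[[0,0,0],[0,0,0],0.088]]'
python3 - <<'E'
from h import *
import pickle
p=snap('wrist','w12.png'); pickle.dump(p,open('w12.pkl','wb'))
a=p['pixels'][:,:,::-1]; cv2.imwrite('pics/w12c.png',cv2.resize(a[170:350,210:410],None,fx=3.3,fy=3.3,interpolation=cv2.INTER_CUBIC))
s=manip.state(); print(s['position'],s['ee_rot'],s['opening'],s['qpos'].round(2))
T=Ro.from_rotvec(s['ee_rot']).as_matrix(); print(np.degrees(np.arctan2(T[1,1],T[0,1])))
E
```

```text
time: 15.23
position: [489.2, -35.2, 171.8]
ee_rot: [-3.114, -0.401, 0.005]
wrist_force: [-0.2, -1.2, -0.1]
opening: 85.2
time: 15.65
position: [499.0, -33.9, 134.5]
ee_rot: [-3.137, -0.119, 0.011]
wrist_force: [-0.4, 0.4, -0.1]
opening: 88.1
time: 15.82
position: [500.8, -34.5, 138.4]
ee_rot: [-3.139, -0.119, 0.001]
wrist_force: [0.3, -0.3, 0.9]
opening: 87.7
[500.9744056  -34.55180662 138.74292318] [3.13918588e+00 1.18672380e-01 5.96114722e-04] 87.8529935018638 [-0.3   0.37  1.7  -0.    1.07  1.19]
-85.67009566298509
```

View pics/w12c.png

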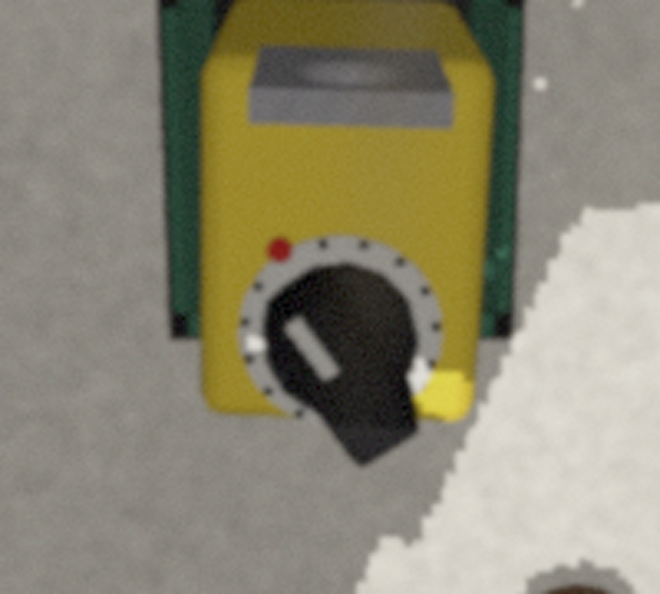

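Run:
```python
from h import *
import pickle
p=pickle.load(open('w12.pkl','rb'))
c=lambda u:((u[0]+.5)/3.3-.5+210,(u[1]+.5)/3.3-.5+170)
X=quad(p,[c(u) for u in [(203,75),(494,75),(474,416),(205,414)]],74)
s=manip.state();print(tool(X.mean(0)-s['position']).round(1),s['position'])
```

```text
[[529.1, -11.6, 74.0], [532.5, -56.3, 74.0], [475.3, -59.2, 74.0], [472.3, -14.8, 74.0]] c [502.3 -35.5  74. ]
[44.8 57.3 44.5 56.9] [ -85.6 -177.1   93.9    3.2]
[ 1.2  1.  64.7] [500.9744056  -34.55180662 138.74292318]
```

```bash
python3 -m pendant '[[[0,0.0005,0.03],[0,0,0],0.088],[[0,0,0.03],[0,0,0],0.088],[[0,0,0.025],[0,0,0],0.088],[[0,0,0.008],[0,0,0],0.088],[[0,0,0],[0,0,0],0.088]]' 25;  python3 -m pendant '[[[0,0,0],[0,0,0],0.088],[[0,0,0],[0,0,0],0.06],[[0,0,0],[0,0,0],0.04],[[0,0,0],[0,0,0],0.03],[[0,0,0],[0,0,0],0.03]]' 25; python3 -m pendant '[[[0,0,0],[0,0,0],0.03],[[0,0,0],[0,0,0],0.03],[[0,0,0],[0,0,0],0.03]]' 25
```

```text
time: 16.28
position: [500.3, -34.9, 44.4]
ee_rot: [-3.139, -0.118, 0.004]
wrist_force: [0.1, -0.7, 0.4]
opening: 88.2
time: 16.7
position: [501.3, -35.1, 45.9]
ee_rot: [3.139, 0.119, 0.002]
wrist_force: [-0.9, -0.6, 0.2]
opening: 63.4
time: 16.95
position: [501.3, -35.3, 45.5]
ee_rot: [3.139, 0.119, 0.001]
wrist_force: [0.2, -1.5, 1.2]
opening: 46.1
```

```bash
python3 -m pendant '[[[0,0,-0.005],[0,0,0],0.03],[[0,0,-0.015],[0,0,0],0.03],[[0,0,-0.025],[0,0,0],0.03],[[0,0,-0.03],[0,0,0],0.03],[[0,0,-0.03],[0,0,0],0.03]]' 30; python3 -m pendant '[[[0.001,-0.015,-0.01],[0,0,0],0.03],[[0.003,-0.03,0],[0,0,0],0.03],[[0.003,-0.034,0],[0,0,0],0.03],[[0.003,-0.03,0],[0,0,0],0.03],[[0.001,-0.019,0],[0,0,0],0.03]]'; python3 -m pendant '[[[0,0,0],[0,0,-1],0.03],[[0,0,0],[0,0,-1],0.03],[[0,0,0],[0,0,-1],0.03],[[0,0,0],[0,0,-1],0.03],[[0,0,0],[0,0,-1],0.03]]';python3 -m pendant '[[[0,0,0],[0,0,-1],0.03],[[0,0,0],[0,0,-1],0.03],[[0,0,0],[0,0,-1],0.03],[[0,0,0],[0,0,-1],0.03],[[0,0,0],[0,0,-1],0.03]]';python3 -m pendant '[[[0,0,0],[0,0,0],0.03],[[0,0,0],[0,0,0],0.03],[[0,0,0],[0,0,0],0.03]]'
python3 - <<'E'
from h import *
import pickle
P={n:snap(n,n+'13.png') for n in ('wrist','top','side')}; pickle.dump(P,open('p13.pkl','wb'))
a=P['top']['pixels'][:,:,::-1]; cv2.imwrite('pics/t13c.png',cv2.resize(a[170:290,190:350],None,fx=5,fy=5,interpolation=cv2.INTER_CUBIC))
a=P['side']['pixels'][:,:,::-1]; cv2.imwrite('pics/s13c.png',cv2.resize(a[120:260,250:410],None,fx=4.2,fy=4.2,interpolation=cv2.INTER_CUBIC))
s=manip.state(); print(s['position'],s['ee_rot'],s['opening'],s['qpos'].round(2))
T=Ro.from_rotvec(s['ee_rot']).as_matrix(); print(np.degrees(np.arctan2(T[1,1],T[0,1])))
E
```

```text
time: 17.37
position: [500.2, -34.6, 151.0]
ee_rot: [-3.138, -0.119, 0.003]
wrist_force: [0.8, -0.2, -3.2]
opening: 45.8
time: 17.78
position: [501.5, 96.0, 160.1]
ee_rot: [-3.138, -0.121, 0.002]
wrist_force: [0.1, 0.2, -3.8]
opening: 45.9
time: 18.2
position: [501.7, 93.7, 159.9]
ee_rot: [-3.037, -0.802, 0.002]
wrist_force: [0.8, 1.0, -3.6]
opening: 46.1
time: 18.62
position: [501.8, 93.6, 160.0]
ee_rot: [-2.791, -1.44, 0.002]
wrist_force: [-0.3, 0.2, -3.5]
opening: 45.8
time: 18.87
position: [502.1, 93.5, 160.1]
ee_rot: [-2.797, -1.431, 0.001]
wrist_force: [-0.6, -0.1, -4.2]
opening: 45.5
[502.19090583  93.48276571 160.16475096] [-2.79585199e+00 -1.43237450e+00  3.67271975e-04] 45.740699786708454 [-0.05  0.36  1.65  0.    1.13  0.58]
-35.74594144688959
```

View pics/wrist13.png

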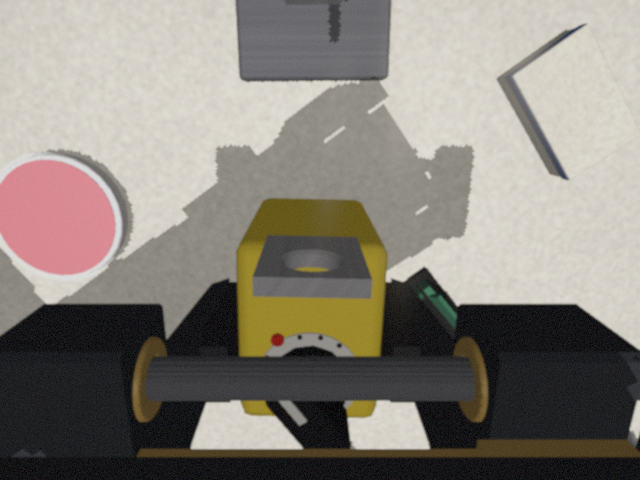

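View pics/t13c.png

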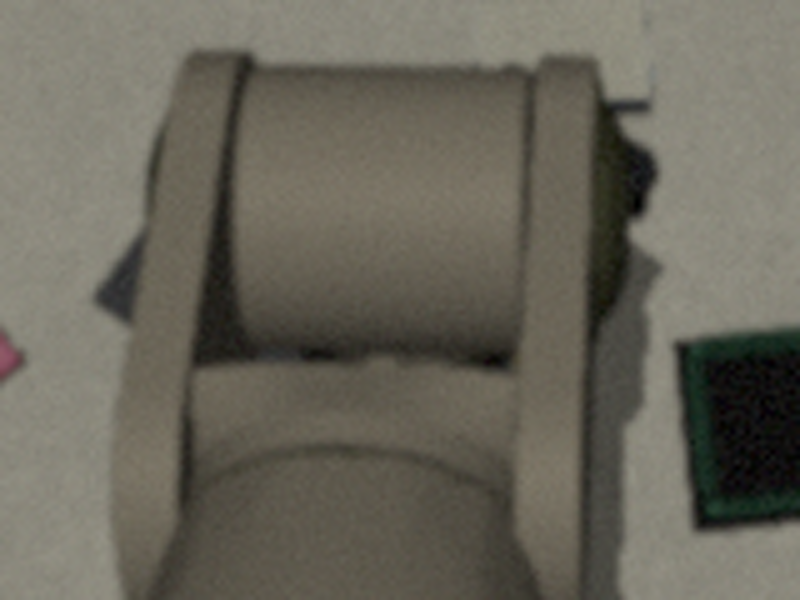

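View pics/s13c.png

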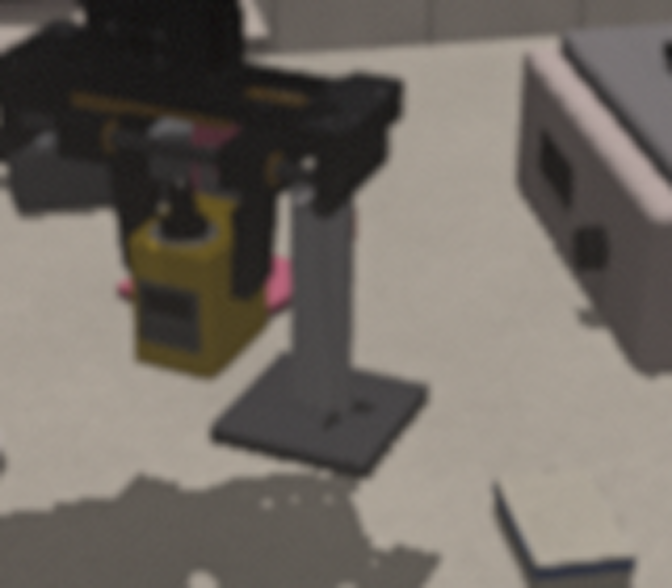

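```bash
python3 -m pendant '[[[0.017,0,0],[0,0,0],0.03],[[0.018,0,0],[0,0,0],0.03],[[0,0,0],[0,0,0],0.03],[[0,0,0],[0,0,0],0.03],[[0,0,0],[0,0,0],0.03]]' 30
python3 - <<'E'
from h import *
import pickle
p=snap('wrist','w14.png'); pickle.dump(p,open('w14.pkl','wb'))
a=p['pixels'][:,:,::-1]; cv2.imwrite('pics/w14c.png',cv2.resize(a[0:300,200:440],None,fx=2.6,fy=2.0,interpolation=cv2.INTER_CUBIC))
s=manip.state(); print(s['position'],s['ee_rot'])
for k in ('peg_tip','peg_root','stand','timer_eye'):
    print(k,[(np.round(r['uv'],1),round(r['confidence'],2)) for r in manip.search_frame(p,k)])
E
```

```text
time: 19.43
position: [522.3, 121.6, 160.0]
ee_rot: [-2.795, -1.434, 0.001]
wrist_force: [0.3, -0.8, -3.8]
opening: 46.1
[522.31802817 121.50054117 160.14545208] [-2.79540383e+00 -1.43340478e+00  8.47948506e-04]
peg_tip [(array([313.9,  65. ]), 0.61), (array([310.1, 293.4]), 0.16)]
peg_root [(array([313.1,  68.5]), 0.94)]
stand [(array([312.5,  66.4]), 0.87)]
timer_eye [(array([308.2, 296.3]), 0.88)]
```

View pics/w14.png

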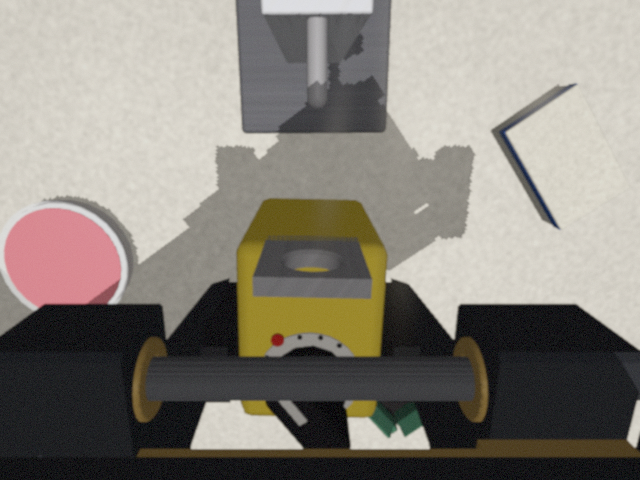

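Run:
```python
import cv2
a=cv2.imread('pics/w14.png'); cv2.imwrite('pics/w14a.png',cv2.resize(a[0:135,235:395],None,fx=4.4,fy=4.4,interpolation=cv2.INTER_CUBIC))
cv2.imwrite('pics/w14b.png',cv2.resize(a[190:310,230:400],None,fx=4.4,fy=4.4,interpolation=cv2.INTER_CUBIC))
```

```text
(no output)
```

View pics/w14a.png

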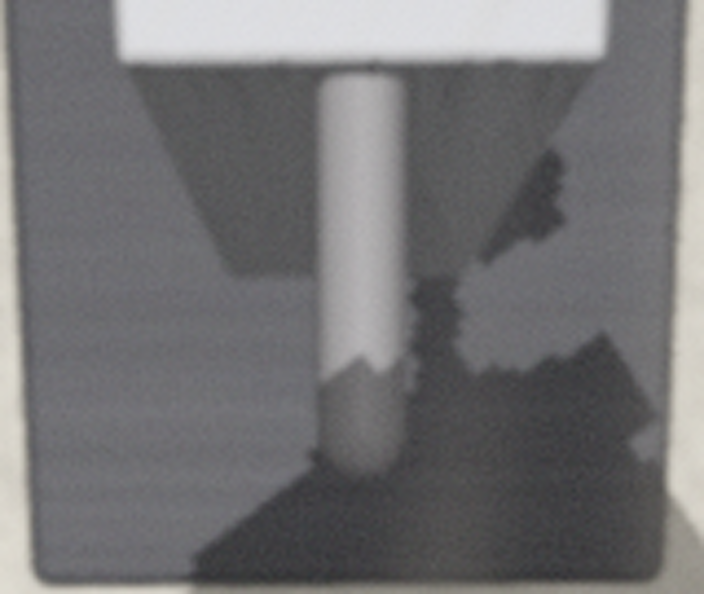

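View pics/w14b.png

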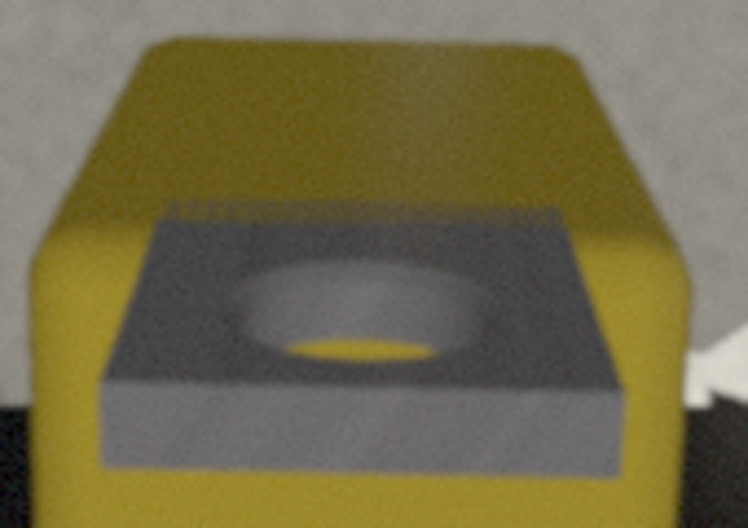

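Run:
```python
from h import *
import pickle
p=pickle.load(open('w14.pkl','rb'))
s=manip.state(); P0=s['position']; T=Ro.from_rotvec(s['ee_rot']).as_matrix()
f=4.4
A=lambda u:((u[0]+.5)/f-.5+235,(u[1]+.5)/f-.5)
B=lambda u:((u[0]+.5)/f-.5+230,(u[1]+.5)/f-.5+190)
t=lambda uv,z: (T.T@(onz(p,uv,z)-P0)).round(1)
w=lambda uv,z: onz(p,uv,z).round(1)
print('post', t(A((118,62)),158),t(A((607,58)),158), w(A((118,62)),158),w(A((607,58)),158))
print('peg root', t(A((362,72)),150+3.5), 'tip', t(A((362,478)),153.6-0))
print('foot', t(A((38,582)),12),t(A((660,580)),12))
zt=P0[2]+43+12.5
print('plate top back', t(B((103,385)),zt),t(B((623,392)),zt),'front',t(B((105,468)),zt),t(B((618,476)),zt))
print('hole', t(B((362,312)),P0[2]+43), 'case lower back edge', t(B((145,42)),P0[2]-39),t(B((580,52)),P0[2]-39))
```

```text
post [100.7 -17.3   2.3] [101.   18.1   2.3] [567.3 213.4 158. ] [596.2 193.1 158. ]
peg root [101.    0.4   6.8] tip [71.9  0.6  6.7]
foot [ 57.  -47.4 148.3] [ 57.4  49.2 148.3]
plate top back [ 34.5 -14.8 -55.5] [ 34.2  12.3 -55.5] front [ 29.8 -14.9 -55.5] [ 29.4  12.2 -55.5]
hole [ 34.   -1.3 -43. ] case lower back edge [ 33. -23.  39.] [32.  21.3 39. ]
```

```bash
python3 -m pendant '[[[0,0.0022,0.012],[0,0,-0.2],0.03],[[0,0,0.015],[0,0,0],0.03],[[0,0,0.013],[0,0,0],0.03],[[0,0,0.009],[0,0,0],0.03],[[0,0,0],[0,0,0],0.03]]' 30; python3 -m pendant '[[[0,0,0],[0,0,0],0.03],[[0,0,0],[0,0,0],0.03],[[0,0,0],[0,0,0],0.03]]'
python3 - <<'E'
from h import *
import pickle
p=snap('wrist','w15.png'); pickle.dump(p,open('w15.pkl','wb'))
a=p['pixels'][:,:,::-1]; cv2.imwrite('pics/w15a.png',cv2.resize(a[0:310,220:410],None,fx=2.5,fy=1.9,interpolation=cv2.INTER_CUBIC))
q=snap('side','s15.png'); a=q['pixels'][:,:,::-1]; cv2.imwrite('pics/s15c.png',cv2.resize(a[120:260,250:410],None,fx=4.2,fy=4.2,interpolation=cv2.INTER_CUBIC))
s=manip.state(); print(s['position'],s['ee_rot'])
E
```

```text
time: 20.1
position: [523.6, 120.4, 109.6]
ee_rot: [-2.781, -1.457, 0.004]
wrist_force: [-0.4, -0.2, -4.0]
opening: 45.5
time: 20.35
position: [524.9, 120.6, 112.1]
ee_rot: [2.782, 1.458, 0.002]
wrist_force: [0.2, 0.6, -2.8]
opening: 45.9
[524.78014189 120.63580698 111.84632687] [2.78209959e+00 1.45820763e+00 1.64806686e-03]
```

View pics/w15.png

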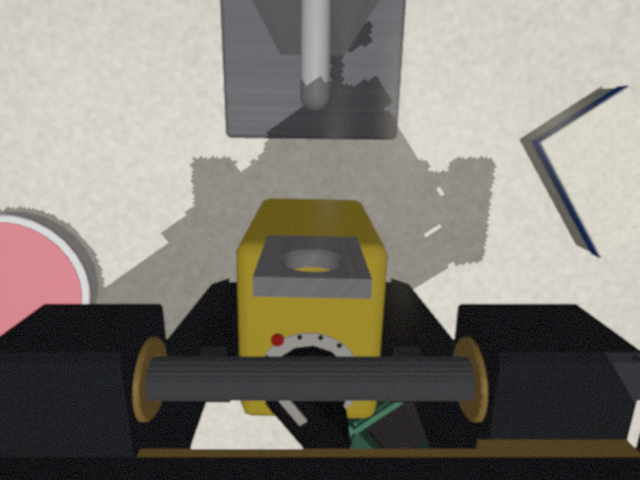

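View pics/s15c.png

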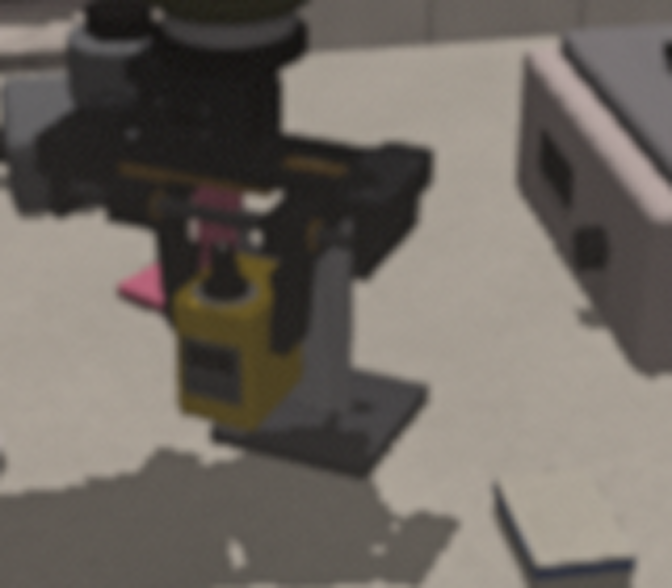

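Run:
```python
from h import *
import pickle
p=pickle.load(open('w15.pkl','rb'))
a=p['pixels'].astype(float).sum(2)/3
for r in (20,45,70,95): print(r, a[r,292:340].astype(int).tolist())
s=manip.state(); P0=s['position']; T=Ro.from_rotvec(s['ee_rot']).as_matrix()
t=lambda uv,z: (T.T@(onz(p,uv,z)-P0)).round(1)
print(P0); print('peg', t((314.7,20),151.5),t((315.2,105),153.6),'tip end',t((315,110),153.6))
z=P0[2]+43
print('hole',t((312.3,261),z),'plate top',t((253.5,277.5),z+12.5),t((371.5,279),z+12.5))
print('foot',t((227,135),12),t((396,137),12))
```

```text
20 [90, 91, 88, 90, 90, 87, 91, 81, 94, 111, 123, 137, 147, 151, 153, 159, 160, 165, 166, 170, 169, 173, 173, 177, 176, 174, 173, 171, 171, 166, 165, 162, 157, 148, 143, 138, 126, 112, 95, 82, 82, 82, 83, 83, 88, 88, 89, 89]
45 [88, 87, 86, 88, 85, 88, 86, 87, 100, 113, 129, 141, 146, 156, 158, 161, 161, 165, 169, 170, 171, 174, 176, 176, 177, 175, 173, 171, 170, 167, 164, 159, 149, 148, 140, 130, 122, 105, 95, 86, 85, 80, 82, 84, 84, 86, 84, 87]
70 [109, 110, 113, 109, 112, 111, 110, 110, 110, 117, 129, 139, 151, 155, 159, 162, 164, 165, 167, 172, 172, 176, 178, 181, 178, 177, 171, 173, 169, 167, 162, 157, 155, 147, 139, 130, 119, 101, 83, 73, 63, 64, 64, 71, 71, 68, 68, 72]
95 [111, 109, 111, 109, 109, 111, 110, 102, 96, 86, 86, 90, 93, 96, 101, 99, 99, 105, 103, 109, 104, 111, 113, 115, 112, 111, 111, 111, 103, 107, 109, 102, 100, 96, 97, 89, 80, 80, 69, 70, 69, 72, 72, 68, 75, 68, 76, 77]
[524.78014189 120.63580698 111.84632687]
peg [ 91.3  -0.4 -39.6] [ 72.6  -0.2 -41.7] tip end [ 71.4  -0.3 -41.7]
hole [ 33.8  -0.8 -43. ] plate top [ 34.3 -14.4 -55.5] [ 34.   12.7 -55.5]
foot [ 57.8 -48.9  99.8] [56.8 48.  99.9]
```

```bash
python3 -m pendant '[[[0.012,0.0004,0],[0,0,0],0.03],[[0.015,0,0],[0,0,0],0.03],[[0.012,0,0],[0,0,0],0.03],[[0.005,0,0],[0,0,0],0.03],[[0,0,0],[0,0,0],0.03]]' 30; python3 -m pendant '[[[0,0,0],[0,0,0],0.03],[[0,0,0],[0,0,0],0.03]]'
python3 - <<'E'
from h import *
import pickle
p=snap('wrist','w16.png'); pickle.dump(p,open('w16.pkl','wb'))
a=p['pixels'][:,:,::-1]; cv2.imwrite('pics/w16a.png',cv2.resize(a[150:320,220:410],None,fx=4,fy=3.4,interpolation=cv2.INTER_CUBIC))
q=snap('side','s16.png'); a=q['pixels'][:,:,::-1]; cv2.imwrite('pics/s16c.png',cv2.resize(a[120:260,250:410],None,fx=4.2,fy=4.2,interpolation=cv2.INTER_CUBIC))
s=manip.state(); print(s['position'],s['ee_rot'],s['wrist_force'])
E
```

```text
time: 20.87
position: [550.1, 157.2, 111.3]
ee_rot: [2.782, 1.46, 0.001]
wrist_force: [0.3, 0.9, -3.3]
opening: 45.8
time: 21.03
position: [549.5, 156.1, 111.2]
ee_rot: [-2.783, -1.458, 0.001]
wrist_force: [0.3, -0.1, -3.5]
opening: 46.1
[549.64461018 156.0960558  111.32266722] [ 2.78284413e+00  1.45781042e+00 -2.19507565e-04] [ 0.636919   -0.5828895  -3.33346385]
```

View pics/w16a.png

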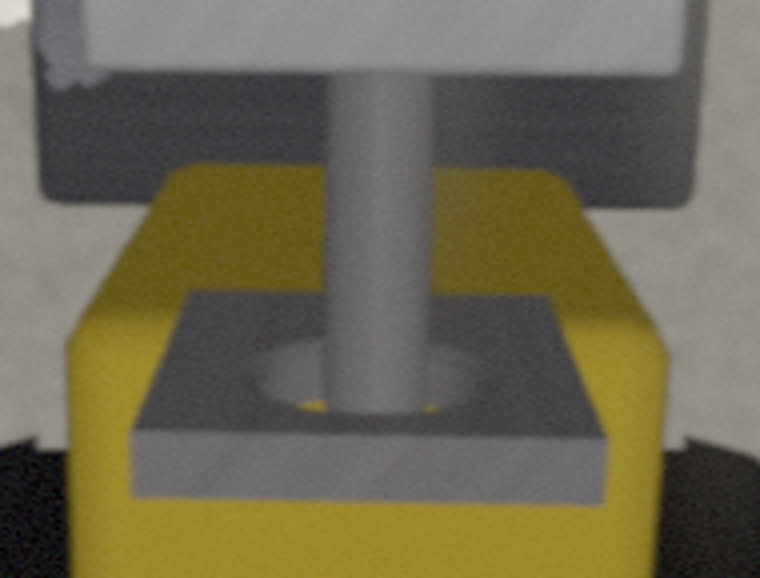

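View pics/s16c.png

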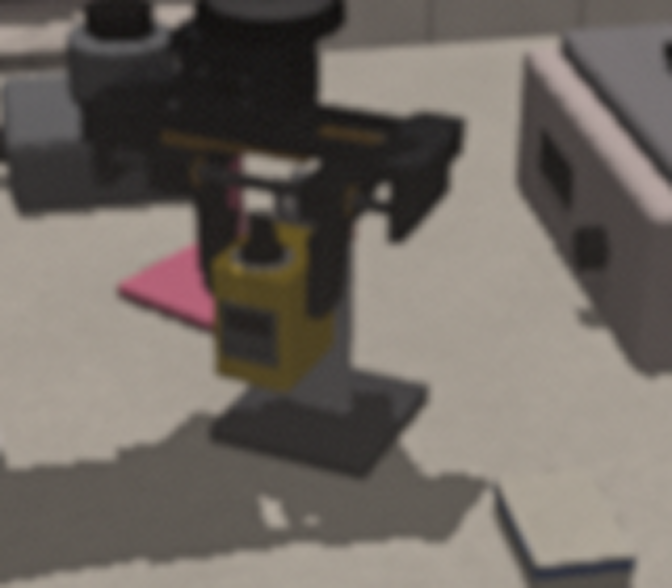

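```bash
python3 -m pendant '[[[0.007,0.0005,0.001],[0,0,0],0.03],[[0.007,0,0.001],[0,0,0],0.03],[[0.006,0,0.001],[0,0,0],0.03],[[0,0,0],[0,0,0],0.03],[[0,0,0],[0,0,0],0.03]]' 30; python3 -m pendant '[[[0,0,0],[0,0,0],0.03]]'
python3 - <<'E'
from h import *
import pickle
p=snap('wrist','w17.png'); pickle.dump(p,open('w17.pkl','wb'))
a=p['pixels'][:,:,::-1]; cv2.imwrite('pics/w17a.png',cv2.resize(a[150:320,220:410],None,fx=4,fy=3.4,interpolation=cv2.INTER_CUBIC))
s=manip.state(); print(s['position'],s['ee_rot'],s['wrist_force'])
E
```

```text
time: 21.55
position: [561.6, 173.1, 107.9]
ee_rot: [-2.782, -1.459, 0.001]
wrist_force: [-0.2, 0.3, -3.4]
opening: 45.4
time: 21.63
position: [561.5, 172.8, 108.1]
ee_rot: [-2.782, -1.459, 0.001]
wrist_force: [-0.9, -0.2, -4.0]
opening: 46.1
[561.52900891 172.70949366 108.14038255] [-2.78237588e+00 -1.45860196e+00  4.01756929e-04] [ 0.33110099 -1.02231149 -2.8891354 ]
```

View pics/w17a.png

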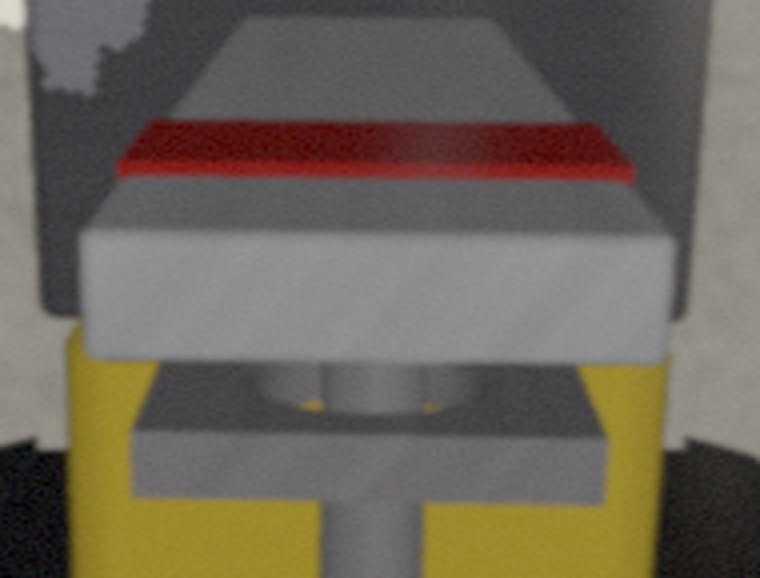

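Run:
```python
from h import *
import pickle
p=pickle.load(open('w17.pkl','rb'))
s=manip.state(); P0=s['position']; T=Ro.from_rotvec(s['ee_rot']).as_matrix()
t=lambda uv,z: (T.T@(onz(p,uv,z)-P0)).round(1)
B=lambda u:((u[0]+.5)/4-.5+220,(u[1]+.5)/3.4-.5+150)
print('post',t(B((85,360)),158),t(B((665,362)),158),'post back',t(B((82,235)),158))
print('plate',t(B((133,435)),P0[2]+55.5),t(B((605,435)),P0[2]+55.5), 'w',t(B((133,435)),P0[2]+53))
print('postx width',)
```

```text
post [ 37.8 -18.2 -49.9] [ 37.7  16.6 -49.9] post back [ 46.9 -18.  -49.9]
plate [ 34.5 -14.7 -55.5] [ 34.5  12.4 -55.5] w [ 33.4 -15.1 -53. ]
postx width
```

```bash
python3 -m pendant '[[[0.0025,-0.0003,0.001],[0,0,0],0.03],[[0,0,0.001],[0,0,0],0.03],[[0,0,0.001],[0,0,0],0.03],[[0,0,0],[0,0,0],0.03],[[0,0,0],[0,0,0],0.03]]' 30; python3 -m pendant '[[[0,0,0.0008],[0,0,0],0.03],[[0,0,0],[0,0,0],0.03],[[0,0,0],[0,0,0],0.03]]'
```

```text
time: 22.1
position: [562.7, 174.9, 105.1]
ee_rot: [-2.782, -1.458, 0.0]
wrist_force: [-0.5, -0.5, -3.0]
opening: 45.6
time: 22.35
position: [562.8, 174.9, 104.4]
ee_rot: [-2.782, -1.459, 0.0]
wrist_force: [-0.1, -0.2, -3.9]
opening: 46.2
```

```bash
python3 -m pendant '[[[0,0,0.0008],[0,0,0],0.03],[[0,0,0],[0,0,0],0.03],[[0,0,0],[0,0,0],0.03]]';python3 -m pendant '[[[0,0,0.0005],[0,0,0],0.03],[[0,0,0],[0,0,0],0.03],[[0,0,0],[0,0,0],0.03]]'
python3 - <<'E'
from h import *
p=snap('wrist','w18.png')
a=p['pixels'][:,:,::-1]; cv2.imwrite('pics/w18a.png',cv2.resize(a[150:320,220:410],None,fx=4,fy=3.4,interpolation=cv2.INTER_CUBIC))
q=snap('side','s18.png'); a=q['pixels'][:,:,::-1]; cv2.imwrite('pics/s18c.png',cv2.resize(a[120:260,250:410],None,fx=4.2,fy=4.2,interpolation=cv2.INTER_CUBIC))
E
```

```text
time: 22.6
position: [562.8, 175.0, 103.6]
ee_rot: [-2.782, -1.459, -0.0]
wrist_force: [-0.2, 0.5, -2.8]
opening: 46.1
time: 22.85
position: [562.9, 175.0, 103.3]
ee_rot: [2.782, 1.458, 0.001]
wrist_force: [-0.5, -0.5, -2.4]
opening: 45.8
```

View pics/w18a.png

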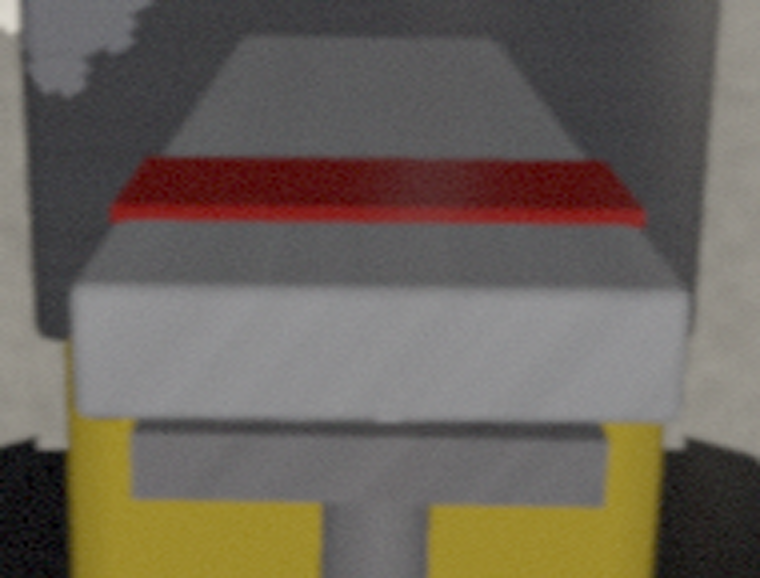

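View pics/s18c.png

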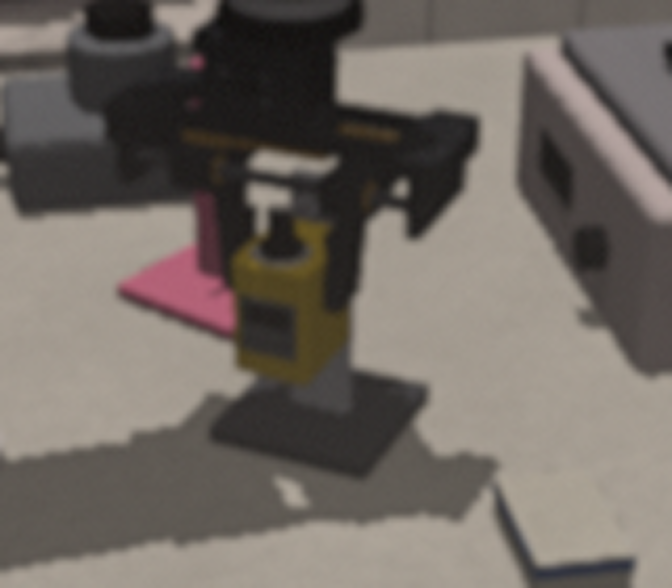

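```bash
python3 -m pendant '[[[0,0,0.0006],[0,0,0],0.03],[[0,0,0],[0,0,0],0.03],[[0,0,0],[0,0,0],0.03]]';python3 -m pendant '[[[0,0,0.0006],[0,0,0],0.03],[[0,0,0],[0,0,0],0.03],[[0,0,0],[0,0,0],0.03]]'
```

```text
time: 23.2
position: [563.0, 175.0, 102.9]
ee_rot: [2.782, 1.459, 0.001]
wrist_force: [-1.4, 0.0, 1.5]
opening: 45.9
time: 23.45
position: [563.1, 175.0, 102.8]
ee_rot: [2.782, 1.459, 0.001]
wrist_force: [-2.4, -0.3, 6.8]
opening: 45.7
```

```bash
python3 -m pendant '[[[0,0,-0.0004],[0,0,0],0.03],[[0,0,0],[0,0,0],0.044],[[0,0,0],[0,0,0],0.046],[[0,0,0],[0,0,0],0.048],[[0,0,0],[0,0,0],0.05]]' 10; python3 -m pendant '[[[0,0,0],[0,0,0],0.055],[[0,0,0],[0,0,0],0.062],[[0,0,0],[0,0,0],0.07],[[0,0,0],[0,0,0],0.07],[[0,0,0],[0,0,0],0.07]]'
python3 - <<'E'
from h import *
p=snap('wrist','w19.png')
a=p['pixels'][:,:,::-1]; cv2.imwrite('pics/w19a.png',cv2.resize(a[150:420,200:430],None,fx=2.8,fy=2.2,interpolation=cv2.INTER_CUBIC))
q=snap('side','s19.png'); a=q['pixels'][:,:,::-1]; cv2.imwrite('pics/s19c.png',cv2.resize(a[120:260,250:410],None,fx=4.2,fy=4.2,interpolation=cv2.INTER_CUBIC))
E
```

```text
time: 23.87
position: [562.6, 174.9, 101.9]
ee_rot: [-2.782, -1.458, 0.001]
wrist_force: [0.5, -0.5, -0.0]
opening: 50.1
time: 24.28
position: [562.8, 175.0, 102.2]
ee_rot: [-2.782, -1.458, 0.0]
wrist_force: [1.3, 0.4, -0.2]
opening: 69.6
```

View pics/w19a.png

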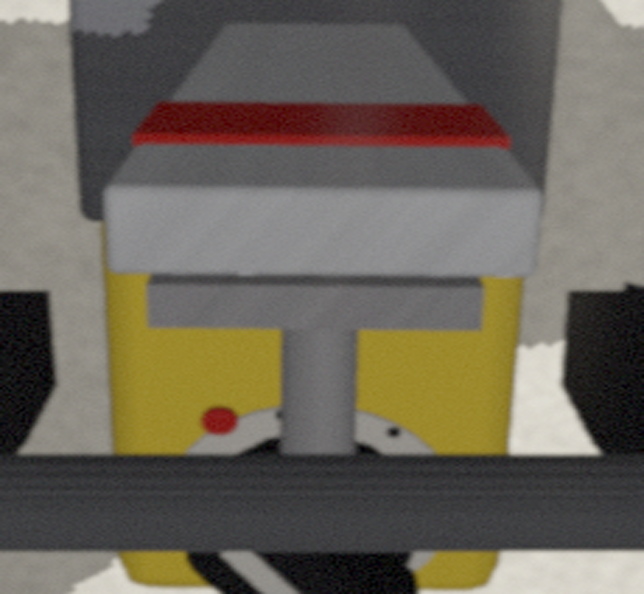

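View pics/s19c.png

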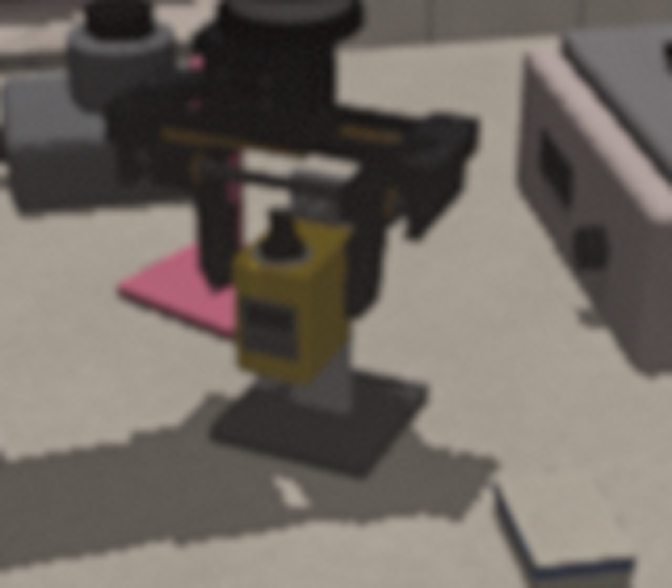

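```bash
python3 -m pendant '[[[0,0,-0.01],[0,0,0],0.075],[[0,0,-0.025],[0,0,0],0.075],[[0,0,-0.03],[0,0,0],0.075],[[0,0,-0.03],[0,0,0],0.075],[[-0.02,0,-0.03],[0,0,0],0.075]]' 10; python3 -m pendant '[[[-0.03,0,-0.02],[0,0,0],0.075],[[-0.035,0,0],[0,0,0],0.075],[[0,0,0],[0,0,0],0.075],[[0,0,0],[0,0,0],0.075]]'
python3 - <<'E'
from h import *
import pickle
p=snap('wrist','w20.png'); pickle.dump(p,open('w20.pkl','wb'))
q=snap('side','s20.png'); a=q['pixels'][:,:,::-1]; cv2.imwrite('pics/s20c.png',cv2.resize(a[120:260,250:410],None,fx=4.2,fy=4.2,interpolation=cv2.INTER_CUBIC))
for k in ('timer_eye','dial_grip','timer_mid'): print(k,[(np.round(r['uv'],1),round(r['confidence'],2)) for r in manip.search_frame(p,k)])
s=manip.state(); print(s['position'],s['wrist_force'],s['time'])
E
```

```text
time: 24.8
position: [551.8, 159.8, 229.4]
ee_rot: [-2.781, -1.461, -0.002]
wrist_force: [0.1, -0.7, 0.2]
opening: 75.2
time: 25.13
position: [514.1, 104.3, 248.6]
ee_rot: [2.783, 1.456, 0.002]
wrist_force: [-0.4, 0.5, 1.1]
opening: 74.9
timer_eye [(array([310.9,  79. ]), 0.6)]
dial_grip [(array([308.1, 105.7]), 0.74)]
timer_mid [(array([308.1, 102.8]), 0.74), (array([308.3,  80.4]), 0.72)]
[514.74499053 105.72307233 247.07218551] [ 0.77675295 -0.12419891 -0.62285711] 25.3833
```

View pics/w20.png

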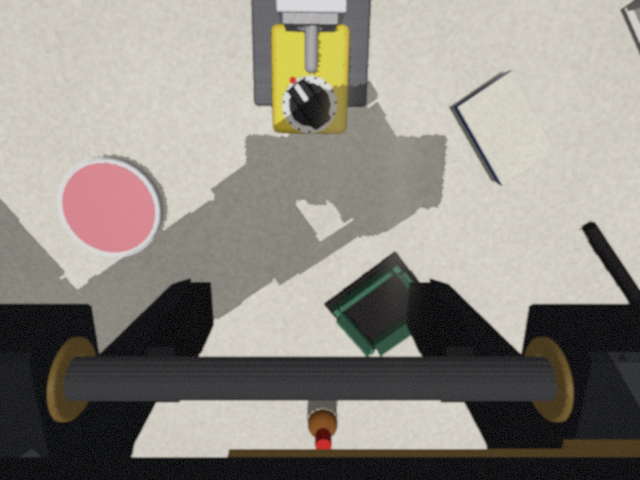

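View pics/s20c.png

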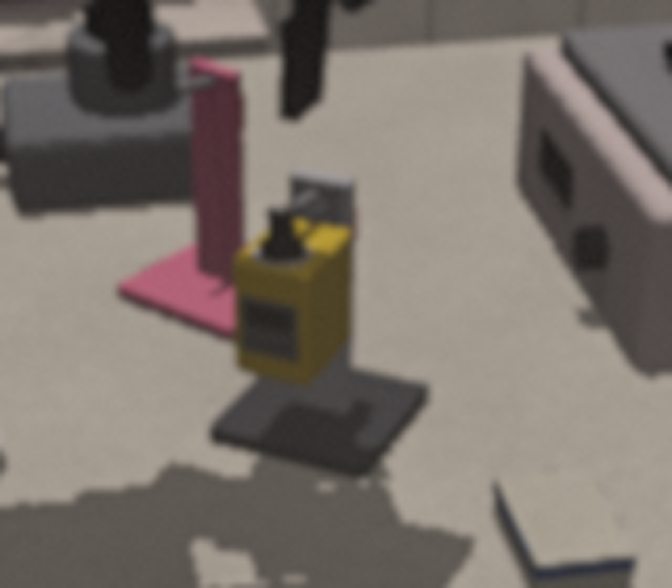

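Run:
```python
from h import *
p=manip.get_image('wrist')
a=p['pixels'][:,:,::-1]; cv2.imwrite('pics/w21.png',cv2.resize(a[0:145,245:380],None,fx=5,fy=4.1,interpolation=cv2.INTER_CUBIC))
```

```text
(no output)
```

View pics/w21.png

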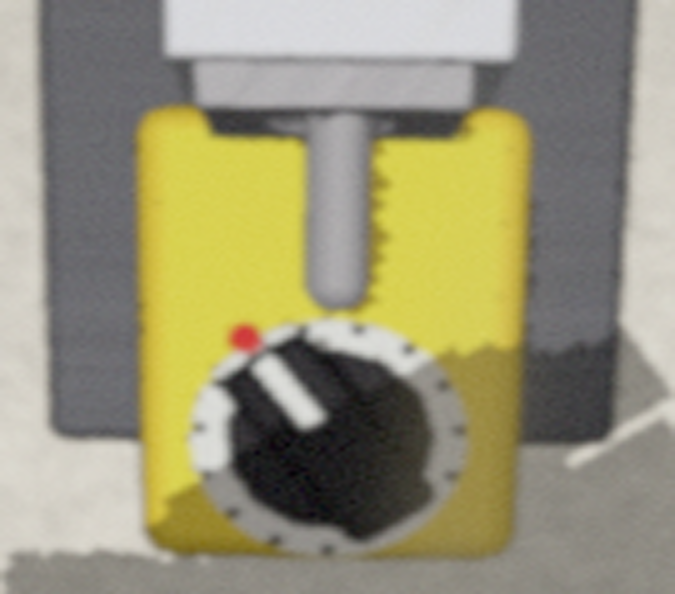

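The timer hangs flush against the post with the peg through its eye and the pointer at the red dot. The robot is clear, so I'm handing in.

Run:
```python
from h import *
s=manip.state(); print(s['time'],s['wrist_force'],s['qvel'].round(3)); print(manip.job_done())
```

```text
25.4333 [-1.03187231 -0.19582874  0.01078604] [-0.003 -0.003  0.003  0.    -0.001 -0.002]
the job is handed in; nothing more can be done
None
```

The yellow timer hangs upright on the grey stand's peg with its dial at the red dot, and I handed the job in at 25.4 s of the 72 s allowed.

- **Cradle:** I took the timer from the rack by its front and back and set it in the green cradle. The wrist force rose by about 22 N as it met the floor, and the side picture showed it fully seated.
- **Dial:** It started at the third click. I turned it about 74° clockwise by its bar and let go. Both pictures after that showed the pointer in line with the red dot, about 1° off as measured in the second.
- **Hanging:** I took the timer by the sides of its case, passed its eye over the peg, and lowered it until the peg carried the weight. Then I opened the gripper and moved clear.

**Last checks:**
- The plate is flush with the post in the picture.
- The eye is sideways within about 1 mm of the peg by eye.
- The timer looks upright and the pointer is at the red dot.
- The gripper is well clear, with wrist force about 1 N or less.

I did not measure the eye's final height separately. From the tool height when the peg took the load it is about 146 mm, inside the 140–154 mm allowed.

The dropper bottle, dish, slide box and pen look undisturbed in the last pictures, though I did not re-measure them. The blue and white timers were not in the last pictures I viewed. I noticed no contact with them when lifting the yellow timer out. No check failed or disagreed.

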